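# Weigh a batch of flange blanks on a pan balance and lock the beam

### The arm

A 6-joint arm with a two-finger parallel gripper is mounted at the origin on a cart in front of the work surface, level with it; the furniture and walls round the work are solid. World frame = base frame: x ahead of the robot, y to its left, z up, the work surface at z = 0. Lengths are in m, angles in rad, forces in N, time in s.
With the tool pointing down it reaches from about 0.375 to 0.9 m from the base axis. Payload 3.1 kg.
Tool frame: the origin (TCP) lies midway between the tips of the shut fingers; the grasp point (between the pads) lies ctrl.pinch_z behind it (ctrl.pinch_z is the distance from the TCP to the grasp point, in m); z points along the fingers, y is the direction in which the jaws open and shut (so a half turn about z gives the same grasp; the last joint's range is limited). The gripper opens to 87 mm and grips with 3 to 60 N. Pads are 19 mm wide; open, the fingers measure 117 mm over their backs; the gripper's body (75 mm by 190 mm) begins 51 mm behind the grasp point.
Start: joints at [0.956, 0.527, 1.433, -0, 1.181, -0.178], TCP at [0.264, 0.566, 0.223] pointing down, gripper open.
Joint ranges: [-3.08, 3.08], [-0.75, 2.2], [0.22, 2.44], [-1.43, 4.57], [0, 2.65], [-2.85, 2.85]. Speed limits (rad/s): [2.79, 2.79, 3.14, 3.14, 3.14, 3.14].

### API

Orientations are given as a unit quaternion [w, x, y, z].
In Python, from cell import ctrl, imaging gives the robot as it stands.
- The arm moves only by the shell command python3 -m jog 'ROWS' [FORCE]. ROWS is JSON, a list that holds one entry, the list of rows, each a list of 7 numbers: the shift along the tool's x, y, z normalised to -1 to 1, where 1 is 1 m, then the turn, a rotation vector about the tool's x, y, z normalised to -1 to 1, where 1 is pi rad, then the gripper's target within -1 to 1 (shut at 1, half-way at 0, fully open at -1). A call has 1 to 8 rows; each row shifts and turns the commanded pose from where the row before left it, along the tool's axes as they then stand; what a row does not reach is not made up. A row lasts 1/8 s, in which the tool goes at most 62.5 mm and 10.7 degrees, less where a joint would pass 70% of its speed; a pose out of reach is approached as far as the arm can. A call with a number of a shift or a turn outside -1 to 1 is refused whole. A call with a gripper value outside its range is refused whole. The fingers move at their own pace and stop on an object; FORCE is the grip in N (left out, the last holds). Time passes only in rows, so rows that do not move let the fingers close. It gives the time, the measured TCP pose, the force and the opening at its end, in the units of the state.
- ctrl.observe(): the state, without advancing time (a new reading comes with each control period).
- imaging.snapshot(name): name is "scene" or "top"; returns a dict with "frame" (480x640x3 uint8, red, green, blue), "fovy" (degrees; the focal length in pixels is half the picture's height over the tangent of half this angle, whatever the lens; pixels are square), "cx", "cy" (the principal point, pixels), "origin" and "attitude" of the camera in the world. Camera axes: x right, y up, looking along -z (the intrinsics and any distortion apply to the point x, -y, -z); pixel columns grow to the right and rows downward; lengths in m; the calibration is good to about 2 mm. A picture is of the moment at which its call begins. There is no depth.
- ctrl.close_job(): hands the job in, once; it reports no verdict.
The state is a dict: "clock": time; "joints": joint angles; "joint_velocities": joint speeds; "tau": joint torques, N m; "position": TCP position; "eef_rot": TCP orientation; "contact_force": force on the tool from outside, world axes, zero at the start; "torque": the same for the moment, N m; "grip_width": finger opening in m.
Only numpy, scipy, OpenCV 4.12 (cv2) and the standard library are available. Lean on these libraries where they do the work, as an engineer would, in place of code of your own. Each camera call takes 0.05 s, during which the arm holds its last target.

### The job

Weigh the steel flange blanks that lie loose on the left of the bench: swing the balance's red-handled lock collar to the green mark to free the beam, put every flange blank on the left pan, and put brass weights from the tray on the right pan until the beam hangs free and level, with the pointer on the green band. Then, without upsetting the balance, swing the collar round to the red mark to lock the beam; every weight that the weighing did not need must be in the tray at the end. Leave the green specimen mount and the loupe where they are.

Things in the scene. Friction and masses are not known exactly. Their poses are not given: they have to be found in the camera images.
- balance_axis (a point): Pan balance on a grey base, fixed to the bench. The point is on the upright axis of its column and lock collar, on top of the base, 18 mm above the bench. x points to the back of the balance, y along the beam to the left pan, z up. The base reaches 175 mm forward of the axis. A white dial stands behind the middle of the beam, its top 168 mm above the bench.
- beam (a joint): Beam tilt (rad): 0 = level, + = right pan low, - = left pan low; stops at +-0.16; the green band on the dial is +-0.05. Pans stay horizontal; where a load stands on a pan does not matter. Free, it settles in about 1.5 s at 0.0016 rad for each gram the right load exceeds the left (30 g: 0.05; beyond about 98 g it lies on a stop). Level when both pans are empty.
- collar (a joint): Lock collar angle (rad): 0 = lever at the green mark (front left, beam free), 1.0 = at the red mark (front right, locked); hard stops there. Grows counter-clockwise from above. Stays where left; about 1 N at the handle. From about 0.7 up its two posts stand under the beam and hold it within 0.06 of level; if the beam tilts more, they meet it and the collar cannot pass. Starts above 0.85.
- collar_grip (a point): Red upright handle pin on the collar's lever: 16 mm across, top 102 mm and foot 34 mm above the bench; the point is on its axis 20 mm below its top. It goes round balance_axis at 135 mm radius: at collar = 0.5 straight in front (-x of balance_axis), at 0 0.5 rad to the left of that, at 1.0 0.5 rad to the right.
- pan_left_in (a point): Left pan (on the +y side): middle of its inner floor, about 100 mm above the bench when level, +-20 mm with the beam's tilt. Steel tray, inside 158 mm along x and 100 mm along y (its axes are those of balance_axis), rim 13 mm above the floor.
- pan_right_in (a point): Right pan (on the -y side), the same as the left one.
- tray_in (a point): Steel parts tray, fixed to the bench, that holds the weights: middle of its inner floor, 2 mm above the bench. Inside 96 mm along its x and 146 mm along its y, rim 16 mm above the floor, with a thin 12 mm high divider along x through the middle (so two halves, y < 0 and y > 0).
- flange_0_c (a point): Turned steel flange blank: a round flange 40 mm across and 10 mm thick at the bottom, with a round hub 20 mm across above it, 30 mm high in all. The point is on its axis, half-way up (15 mm above its underside when it stands on its flange); z is its axis, hub end up. Mass unknown, 100 to 230 g. May be absent (reads None).
- flange_1_c (a point): Turned steel flange blank: a round flange 44 mm across and 10 mm thick at the bottom, with a round hub 24 mm across above it, 30 mm high in all. The point is on its axis, half-way up (15 mm above its underside when it stands on its flange); z is its axis, hub end up. Mass unknown, 100 to 230 g. May be absent (reads None).
- flange_2_c (a point): Turned steel flange blank: a round flange 48 mm across and 11 mm thick at the bottom, with a round hub 28 mm across above it, 30 mm high in all. The point is on its axis, half-way up (15 mm above its underside when it stands on its flange); z is its axis, hub end up. Mass unknown, 100 to 230 g. May be absent (reads None).
- w200_a_c (a point): Brass knob weight of exactly 200 g: round body 38 mm across and 18 mm high, with a cylindrical knob 14 mm across and 22 mm high on top. The point is on its axis, half-way up its full height of 40 mm. Starts in the tray.
- w200_b_c (a point): Brass knob weight of exactly 200 g: round body 38 mm across and 18 mm high, with a cylindrical knob 14 mm across and 22 mm high on top. The point is on its axis, half-way up its full height of 40 mm. Starts in the tray.
- w100_c (a point): Brass knob weight of exactly 100 g: round body 30 mm across and 16 mm high, with a cylindrical knob 14 mm across and 22 mm high on top. The point is on its axis, half-way up its full height of 38 mm. Starts in the tray.
- w50_c (a point): Brass knob weight of exactly 50 g: round body 24 mm across and 14 mm high, with a cylindrical knob 14 mm across and 22 mm high on top. The point is on its axis, half-way up its full height of 36 mm. Starts in the tray.
- mount_2_c (a point): Green resin specimen mount, a cylinder 31 mm across and 24 mm high, at the back left; bystander. Point at its centre.
- loupe_c (a point): Black loupe, a cylinder 36 mm across and 38 mm high, at the back right; bystander. Point at its centre.
There are look-alikes about, which are no part of the job. What is shaped like the part that bears flange_0_c but blue or purple is not meant.

How it is judged:
On the way, in this order (a step that is already met when the one before it is completed fails the run):
1. collar swung to the green mark: beam free (value of joint collar below 0.15 rad), for 0.2 s.
2. beam free and level (pointer on the green band), untouched and still, with every flange blank on the left pan (x of flange_0_c in the frame of pan_left_in between -0.079 and 0.079 m and y of flange_0_c in the frame of pan_left_in between -0.05 and 0.05 m and z of flange_0_c in the frame of pan_left_in between 0.003 and 0.06 m and x of flange_1_c in the frame of pan_left_in between -0.079 and 0.079 m and y of flange_1_c in the frame of pan_left_in between -0.05 and 0.05 m and z of flange_1_c in the frame of pan_left_in between 0.003 and 0.06 m and x of flange_2_c in the frame of pan_left_in between -0.079 and 0.079 m and y of flange_2_c in the frame of pan_left_in between -0.05 and 0.05 m and z of flange_2_c in the frame of pan_left_in between 0.003 and 0.06 m and value of joint beam between -0.05 and 0.05 rad and velocity of joint beam between -0.05 and 0.05 rad/s and contact force between each of the fingers, the arm and anything else below 0.3 N and value of joint collar below 0.4 rad), for 1 s.
3. collar swung to the red mark: beam locked, still level (value of joint beam between -0.05 and 0.05 rad and value of joint collar above 0.9 rad), for 0.2 s.
At the end, for the whole second after the job is handed in: Every flange blank present is on the left pan; every brass weight is either on the right pan or in the tray; the beam is within 0.05 rad of level and still; the collar is within 0.1 rad of its locked stop (red mark) (all of step 3 and x of flange_0_c in the frame of pan_left_in between -0.079 and 0.079 m and y of flange_0_c in the frame of pan_left_in between -0.05 and 0.05 m and z of flange_0_c in the frame of pan_left_in between 0.003 and 0.06 m and x of flange_1_c in the frame of pan_left_in between -0.079 and 0.079 m and y of flange_1_c in the frame of pan_left_in between -0.05 and 0.05 m and z of flange_1_c in the frame of pan_left_in between 0.003 and 0.06 m and x of flange_2_c in the frame of pan_left_in between -0.079 and 0.079 m and y of flange_2_c in the frame of pan_left_in between -0.05 and 0.05 m and z of flange_2_c in the frame of pan_left_in between 0.003 and 0.06 m and ((x of w200_a_c in the frame of pan_right_in between -0.079 and 0.079 m and y of w200_a_c in the frame of pan_right_in between -0.05 and 0.05 m and z of w200_a_c in the frame of pan_right_in between 0.003 and 0.07 m) or (x of w200_a_c in the frame of tray_in between -0.049 and 0.049 m and y of w200_a_c in the frame of tray_in between -0.074 and 0.074 m and z of w200_a_c in the frame of tray_in between 0.003 and 0.05 m)) and ((x of w200_b_c in the frame of pan_right_in between -0.079 and 0.079 m and y of w200_b_c in the frame of pan_right_in between -0.05 and 0.05 m and z of w200_b_c in the frame of pan_right_in between 0.003 and 0.07 m) or (x of w200_b_c in the frame of tray_in between -0.049 and 0.049 m and y of w200_b_c in the frame of tray_in between -0.074 and 0.074 m and z of w200_b_c in the frame of tray_in between 0.003 and 0.05 m)) and ((x of w100_c in the frame of pan_right_in between -0.079 and 0.079 m and y of w100_c in the frame of pan_right_in between -0.05 and 0.05 m and z of w100_c in the frame of pan_right_in between 0.003 and 0.07 m) or (x of w100_c in the frame of tray_in between -0.049 and 0.049 m and y of w100_c in the frame of tray_in between -0.074 and 0.074 m and z of w100_c in the frame of tray_in between 0.003 and 0.05 m)) and ((x of w50_c in the frame of pan_right_in between -0.079 and 0.079 m and y of w50_c in the frame of pan_right_in between -0.05 and 0.05 m and z of w50_c in the frame of pan_right_in between 0.003 and 0.07 m) or (x of w50_c in the frame of tray_in between -0.049 and 0.049 m and y of w50_c in the frame of tray_in between -0.074 and 0.074 m and z of w50_c in the frame of tray_in between 0.003 and 0.05 m)) and velocity of joint beam between -0.05 and 0.05 rad/s); the robot touches nothing.
It fails at once if the green specimen mount or the loupe is pushed more than 3 cm (distance of any of mount_2_c, loupe_c from where it was at the start of the episode above 0.03 m).
Of flange_0, flange_1, flange_2 only 2 to 3 are there at a start; the rules pass over those that are not, and their reading is None.
At some moment in a run one of flange_0, flange_1, flange_2 may be knocked a few centimetres aside while the robot is not near it.
Once in a run the grip may slacken for a moment while it holds something.
It also fails if it takes over 210 s, if anything falls off the work surface, if the arm or the gripper's body presses on something with over 40 N, if the wrist force passes 120 N, or if a joint passes its speed limit or range.

## Working session

There is one attempt and no reset: what is moved stays moved. The work goes in short steps, Python scripts to look and compute and a shell command to move; the robot and the scene stay as the last step left them, time stands still between calls to the robot, and variables do not carry over. Pictures are saved under pics/ and viewed, and the job is handed in when it is done.

```bash
ls; mkdir -p pics
python3 - <<'E'
from cell import ctrl, imaging
import cv2
for n in ("scene","top"):
    s=imaging.snapshot(n); cv2.imwrite(f"pics/{n}0.png",s["frame"][:,:,::-1])
    print({k:v for k,v in s.items() if k!="frame"})
print(ctrl.observe(), ctrl.pinch_z)
E
```

```text
pics
{'fovy': 56.527808783709446, 'cx': 324.58014163595413, 'cy': 246.25835228493006, 'origin': array([-0.01405128, -0.73420274,  0.84859112]), 'attitude': array([ 0.86063234,  0.40348593, -0.12536558, -0.28424384])}
{'fovy': 48.49410646769476, 'cx': 322.2263504700473, 'cy': 236.41398299895775, 'origin': array([0.2746137 , 0.03266236, 1.22107322]), 'attitude': array([-0.68713397, -0.06875231,  0.07506405,  0.71936459])}
{'clock': 0.1, 'joints': array([ 9.55520603e-01,  5.28384332e-01,  1.43379277e+00,  3.86602293e-06,
        1.18141541e+00, -1.78519419e-01]), 'joint_velocities': array([ 0.00030697, -0.00295454, -0.00339988, -0.00247218,  0.00050685,
       -0.00025114]), 'tau': array([-3.39711851e-04, -4.40982771e+01, -1.77151501e+01,  6.35184674e-02,
        5.33629116e-02, -5.61809202e-05]), 'position': array([0.26396411, 0.56577822, 0.22165674]), 'eef_rot': array([-3.88181626e-04,  2.16647189e-01,  9.76249454e-01, -9.21511803e-04]), 'contact_force': array([ 0.62791267, -0.37783489,  0.01119517]), 'torque': array([-0.00586537, -0.02164211,  0.04325869]), 'grip_width': 0.08706024899902426} 0.0187
```

View pics/scene0.png

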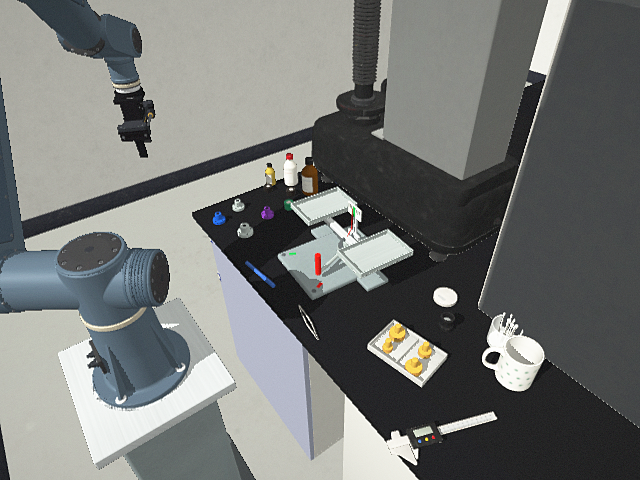

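View pics/top0.png

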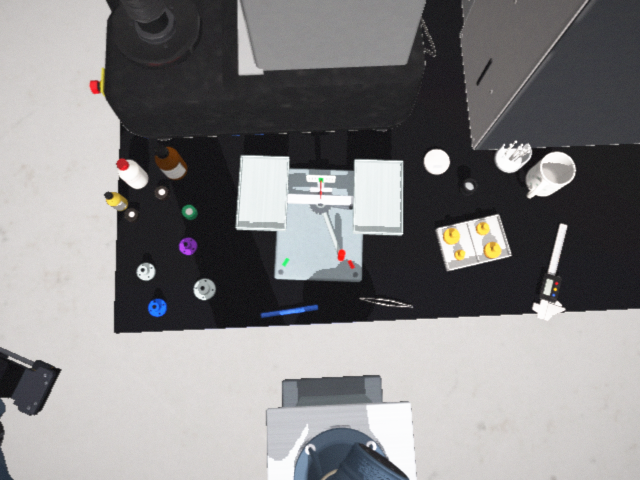

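```bash
cat > h.py <<'E'
from cell import ctrl, imaging
import cv2, numpy as np
from scipy.spatial.transform import Rotation as R
def snap(n,out=None,crop=None,k=1):
    s=imaging.snapshot(n)
    if out:
        f=s["frame"][:,:,::-1]
        if crop: x0,y0,x1,y1=crop; f=f[y0:y1,x0:x1]
        cv2.imwrite(f"pics/{out}.png",cv2.resize(f,None,fx=k,fy=k,interpolation=cv2.INTER_CUBIC))
    return s
def cam(s):
    f=240/np.tan(np.radians(s["fovy"]/2)); q=s["attitude"]
    return f,R.from_quat([q[1],q[2],q[3],q[0]]).as_matrix()
def unproj(s,u,v,z):
    f,M=cam(s); d=M@np.array([(u-s["cx"])/f,-(v-s["cy"])/f,-1]); o=s["origin"]
    return o+d*(z-o[2])/d[2]
def proj(s,p):
    f,M=cam(s); c=M.T@(np.array(p)-s["origin"]); return s["cx"]-f*c[0]/c[2], s["cy"]+f*c[1]/c[2]
E
python3 - <<'E'
from h import *
s=snap("top","t1",(100,140,260,330),5) if 0 else imaging.snapshot("top")
f=s["frame"][:,:,::-1]
def c(n,x0,y0,x1,y1,k): cv2.imwrite(f"pics/{n}.png",cv2.resize(f[y0:y1,x0:x1],None,fx=k,fy=k,interpolation=cv2.INTER_CUBIC))
c("c1",110,180,230,325,4); c("c2",230,140,410,290,4); c("c3",425,200,525,280,6)
print("edge bench", unproj(s,116,330,0),unproj(s,118,330,0))
for n,u,v,z in [("fA",146,270,.03),("fB",205,288,.03),("handle",341,254,.102),("tray",473,242.5,.018)]: print(n,unproj(s,u,v,z))
E
```

```text
edge bench [0.33245902 0.49022183 0.        ] [0.33225143 0.48572496 0.        ]
fA [0.4612943  0.41590518 0.03      ]
fB [0.41463724 0.28348757 0.03      ]
handle [ 0.46550392 -0.02096459  0.102     ]
tray [ 0.49281943 -0.3301476   0.018     ]
```

View pics/c1.png

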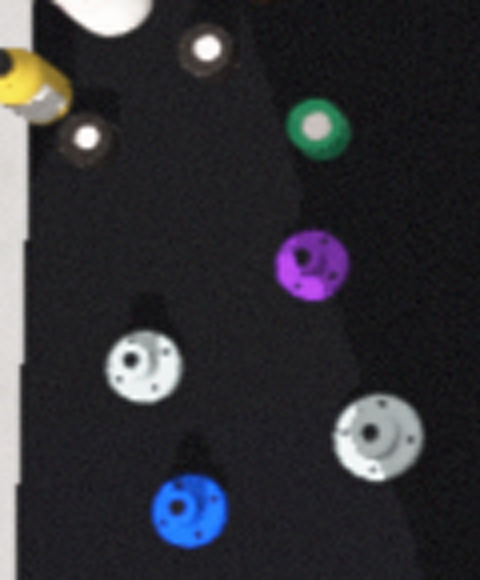

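View pics/c2.png

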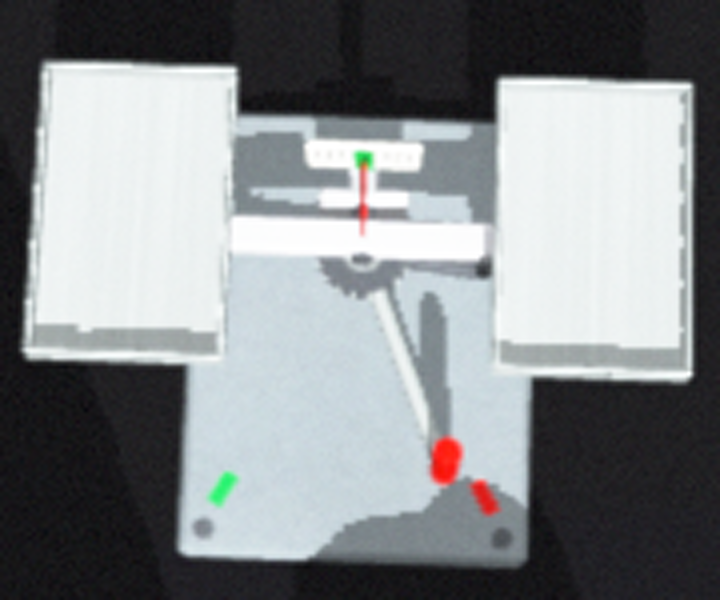

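View pics/c3.png

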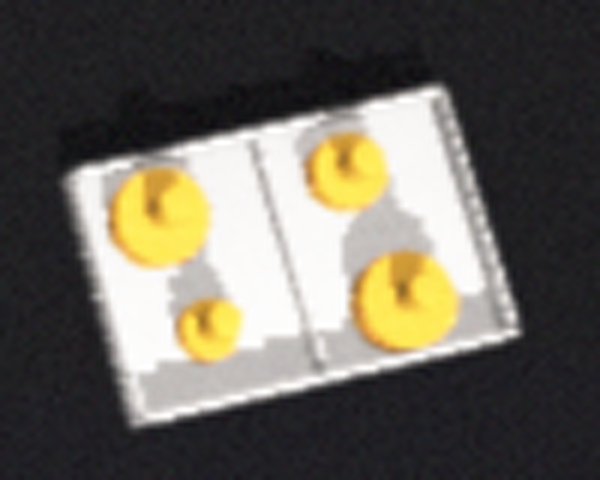

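Run:
```python
from h import *
s=snap("scene"); f=s["frame"][:,:,::-1]
def c(n,x0,y0,x1,y1,k): cv2.imwrite(f"pics/{n}.png",cv2.resize(f[y0:y1,x0:x1],None,fx=k,fy=k,interpolation=cv2.INTER_CUBIC))
c("d1",200,145,345,265,5); c("d2",265,180,420,305,5); c("d3",355,310,455,390,6)
t=snap("top"); U=lambda x,y,k,x0,y0,z: unproj(t,x/k+x0,y/k+y0,z)
np.set_printoptions(precision=4,suppress=True)
for n,pts in [("L",[(43,63),(237,67),(222,357),(25,355)]),("R",[(500,78),(692,84),(690,380),(497,372)])]:
    P=np.array([U(*p,4,230,140,.113) for p in pts]); print(n,P.mean(0),P[:,:2].tolist())
print("base front",U(180,555,4,230,140,.018),U(527,565,4,230,140,.018))
for n,p,z in [("fA flange",(144,367),.010),("fA hub",(132,358),.03),("fB flange",(379,437),.011),("fB hub",(372,433),.03)]: print(n,U(*p,4,110,180,z))
print("pin top",U(447,449,4,230,140,.102),"foot",U(444,474,4,230,140,.034))
for n,p,z in [("200L body",(160,217),.018),("knob",(163,206),.04),("50 body",(209,330),.014),("knob",(212,320),.036),("100 body",(347,170),.016),("k",(357,160),.038),("200R body",(405,301),.018),("k",(413,289),.04)]: print(n,U(*p,6,425,200,z))
print("tray corners",[U(*p,6,425,200,.018)[:2] for p in [(66,176),(443,88),(520,332),(135,427)]])
```

```text
L [0.6067 0.1407 0.113 ] [[0.6916115074594689, 0.18733117021665494], [0.6845583058599822, 0.08129781400882125], [0.5223682355852635, 0.09475544972158423], [0.5282050040824879, 0.19940379278732412]]
R [ 0.5854 -0.1084  0.113 ] [[0.6717865024610039, -0.0622619438882204], [0.6636372207612884, -0.16705640054528045], [0.49858916974690104, -0.1532626851696848], [0.5075818971577217, -0.051011607276088944]]
base front [0.4298 0.1276 0.018 ] [ 0.4151 -0.0686  0.018 ]
fA flange [0.4604 0.4223 0.01  ]
fA hub [0.4627 0.4227 0.03  ]
fB flange [0.4141 0.2881 0.011 ]
fB hub [0.4143 0.288  0.03  ]
pin top [ 0.4692 -0.0228  0.102 ] foot [ 0.4668 -0.0237  0.034 ]
200L body [ 0.5099 -0.2824  0.018 ]
knob [ 0.5098 -0.2782  0.04  ]
50 body [ 0.4657 -0.298   0.014 ]
knob [ 0.466  -0.2935  0.036 ]
100 body [ 0.5255 -0.357   0.016 ]
k [ 0.5246 -0.3541  0.038 ]
200R body [ 0.4729 -0.3731  0.018 ]
k [ 0.4737 -0.3692  0.04  ]
tray corners [array([ 0.5276, -0.2477]), array([ 0.5559, -0.3972]), array([ 0.4589, -0.4157]), array([ 0.4292, -0.2652])]
```

View pics/d1.png

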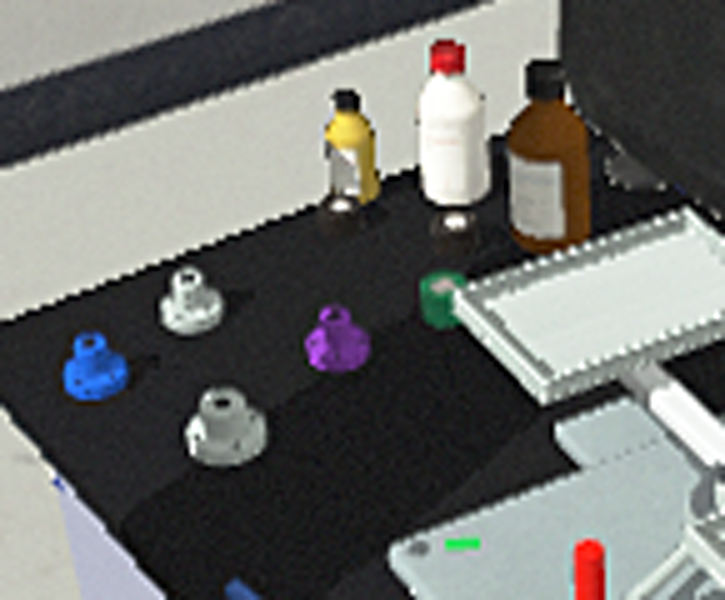

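View pics/d2.png

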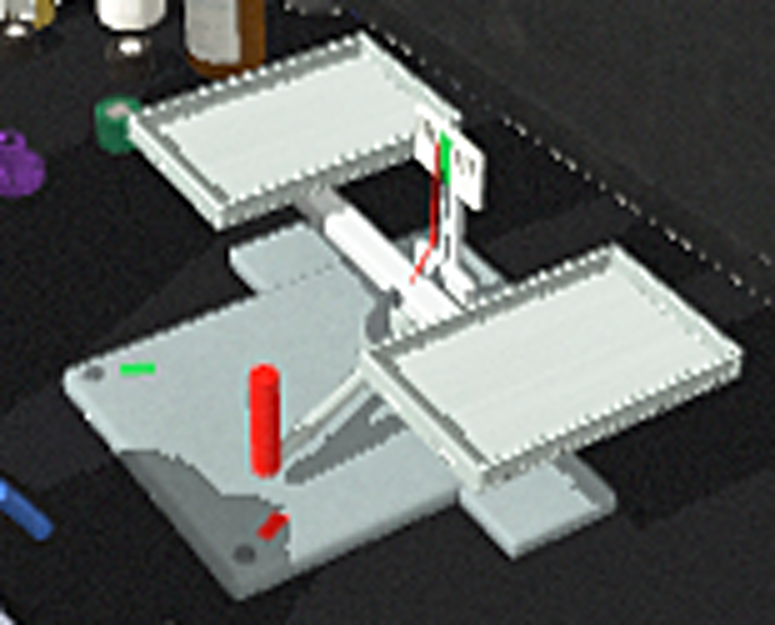

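View pics/d3.png

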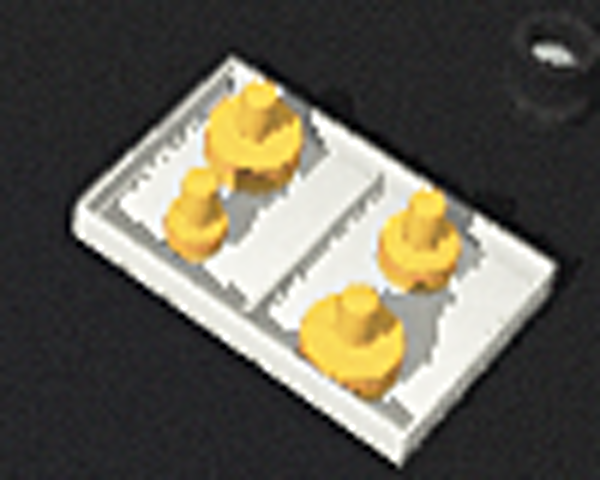

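```bash
cat >> h.py <<'E'
np.set_printoptions(precision=4,suppress=True)
AX=np.array([0.596,0.016]); TH=-0.085
BX=np.array([np.cos(TH),np.sin(TH)]); BY=np.array([-np.sin(TH),np.cos(TH)])
def bal(x,y): return AX+x*BX+y*BY
def pin(c): a=c-0.5; return bal(-.135*np.cos(a),-.135*np.sin(a))
def go(x,y,z):
    """tool-axis shift from present TCP to world xyz, and turn to balance yaw"""
    o=ctrl.observe(); q=o["eef_rot"]; M=R.from_quat([q[1],q[2],q[3],q[0]])
    T=R.from_matrix(np.array([[-BX[0],BY[0],0],[-BX[1],BY[1],0],[0,0,-1]]))
    rv=(M.inv()*T).as_rotvec()
    d=np.array([x,y,z])-o["position"]
    print("pos",o["position"],"toolshift",M.inv().apply(d),"shift in bal-yaw tool",T.inv().apply(d),"turn/pi",rv/np.pi,"w",o["grip_width"],"F",o["contact_force"],"t",o["clock"])
E
python3 -c "
from h import *
print(pin(.88),pin(0),pin(1)); p=pin(.88); go(.468,-.023,.2)"
```

```text
[ 0.4668 -0.0232] [0.4834 0.0905] [ 0.4725 -0.0384]
pos [0.2642 0.5661 0.2221] toolshift [-0.4339 -0.4475  0.0224] shift in bal-yaw tool [-0.2531 -0.5696  0.0221] turn/pi [-0.0003 -0.0001 -0.112 ] w 0.08693602882671014 F [-0.3847 -0.2894 -0.5904] t 0.25
```

```bash
python3 -m jog '[[[0,0,0,0,0,-0.056,0.3],[0,0,0,0,0,-0.056,0.3],[-0.025,-0.056,0,0,0,0,0.3],[-0.025,-0.056,0,0,0,0,0.3],[-0.025,-0.056,0,0,0,0,0.3],[-0.025,-0.056,0,0,0,0,0.3],[-0.025,-0.056,0,0,0,0,0.3],[-0.025,-0.056,0,0,0,0,0.3]]]' 10; python3 -c "
from h import *
go(.468,-.023,.12)"
```

```text
clock: 1.25
position: [0.3859, 0.2171, 0.2228]
eef_rot: [0.001, 0.042, 0.999, 0.0]
contact_force: [0.8, 0.1, 0.2]
grip_width: 0.0311
pos [0.3859 0.2171 0.2228] toolshift [-0.1019 -0.2323  0.1028] shift in bal-yaw tool [-0.1022 -0.2322  0.1028] turn/pi [0.0001 0.0003 0.0002] w 0.03111383151109382 F [0.7652 0.0908 0.2068] t 1.25
```

```bash
python3 -m jog '[[[-0.022,-0.058,0,0,0,0,0.1],[-0.022,-0.058,0,0,0,0,0.1],[-0.022,-0.058,0.02,0,0,0,0.1],[-0.022,-0.058,0.03,0,0,0,0.1],[-0.012,0,0.052,0,0,0,0.1],[0,0,0,0,0,0,0.1]]]' 10; python3 -c "
from h import *
go(.468,-.023,.065)
s=snap('top','e1',(230,140,410,290),4)
s=snap('scene','e2',(265,150,420,305),5)"
```

```text
clock: 2.0
position: [0.4607, -0.0131, 0.1209]
eef_rot: [-0.005, 0.043, 0.999, 0.001]
contact_force: [-0.5, 0.0, 0.3]
grip_width: 0.0394
pos [ 0.4607 -0.0131  0.1209] toolshift [-0.0087 -0.0094  0.0558] shift in bal-yaw tool [-0.0081 -0.0093  0.0559] turn/pi [ 0.0006 -0.0031 -0.0006] w 0.03935691093273131 F [-0.4848  0.042   0.2999] t 2.0
```

View pics/e1.png

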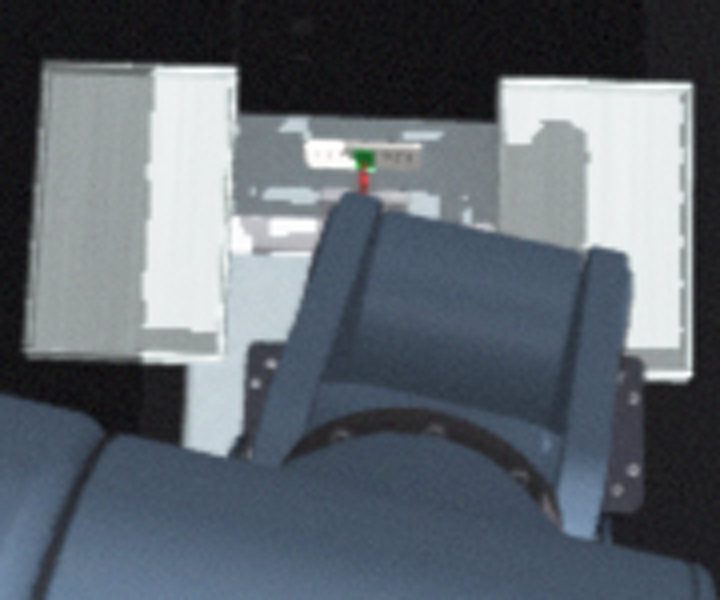

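View pics/e2.png

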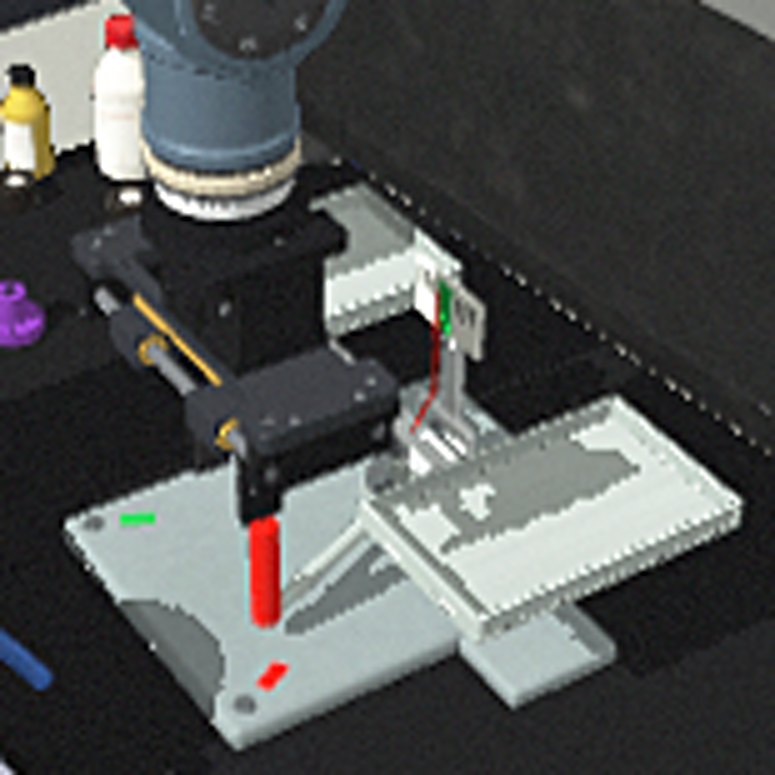

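```bash
python3 -m jog '[[[-0.008,-0.009,0,0,0,0,0.1],[0,0,0.025,0,0,0,0.1],[0,0,0.025,0,0,0,0.1],[0,0,0,0,0,0,0.1],[0,0,0,0,0,0,0.1]]]' 10; python3 -c "
from h import *
for c in (.88,.7,.5,.3,.1,-.03): print(pin(c))
go(*pin(.7),.07)
s=snap('scene','e3',(265,150,420,305),4)"
```

```text
clock: 2.72
position: [0.4715, -0.0226, 0.0759]
eef_rot: [0.002, 0.042, 0.999, -0.0]
contact_force: [-0.3, -0.3, 0.5]
grip_width: 0.039
[ 0.4668 -0.0232]
[0.4619 0.0005]
[0.4615 0.0275]
[0.4664 0.054 ]
[0.4766 0.0789]
[0.4857 0.0939]
pos [ 0.4715 -0.0226  0.0759] toolshift [0.0115 0.0222 0.0058] shift in bal-yaw tool [0.0115 0.0222 0.0059] turn/pi [-0.0002  0.0011  0.0003] w 0.039002606610142106 F [-0.3039 -0.3068  0.5033] t 2.725
```

View pics/e3.png

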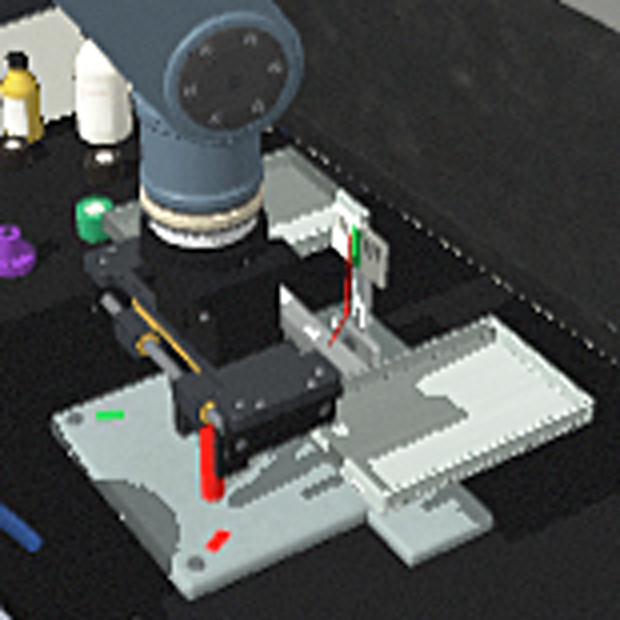

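```bash
python3 -m jog '[[[0.005,0,0,0,0,0,0.45],[0.006,0.022,0,0,0,0,0.45],[0.0015,0.014,0,0,0,0,0.45],[0.001,0.013,0,0,0,0,0.45],[-0.001,0.013,0,0,0,0,0.45],[-0.0015,0.014,0,0,0,0,0.45],[-0.004,0.013,0,0,0,0,0.45],[-0.004,0.013,0,0,0,0,0.45]]]' 10;python3 -c "
from h import *
go(*pin(-.03),.07)"
```

```text
clock: 3.78
position: [0.4764, 0.0803, 0.0741]
eef_rot: [0.0, 0.042, 0.999, -0.0]
contact_force: [-1.3, -1.4, 0.9]
grip_width: 0.0238
pos [0.4764 0.0803 0.0741] toolshift [-0.0081  0.0143  0.0041] shift in bal-yaw tool [-0.0081  0.0143  0.0041] turn/pi [0.     0.0001 0.0001] w 0.023774053815978715 F [-1.2579 -1.3977  0.882 ] t 3.775
```

```bash
python3 -m jog '[[[-0.004,0.007,0,0,0,0,0.45],[-0.004,0.007,0,0,0,0,0.45],[-0.001,0.003,0,0,0,0,0.45],[0,0,0,0,0,0,0.45]]]' 10;python3 -c "
from h import *
go(*pin(-.03),.07)
s=snap('scene','e4',(265,150,420,305),4)"
```

```text
clock: 4.28
position: [0.4866, 0.0957, 0.0742]
eef_rot: [0.0, 0.043, 0.999, 0.0]
contact_force: [1.0, 0.4, 0.1]
grip_width: 0.0238
pos [0.4866 0.0957 0.0742] toolshift [ 0.0007 -0.0018  0.0042] shift in bal-yaw tool [ 0.0007 -0.0018  0.0042] turn/pi [ 0.0001  0.0001 -0.    ] w 0.023798217603158082 F [1.0367 0.3618 0.0996] t 4.275
```

View pics/e4.png

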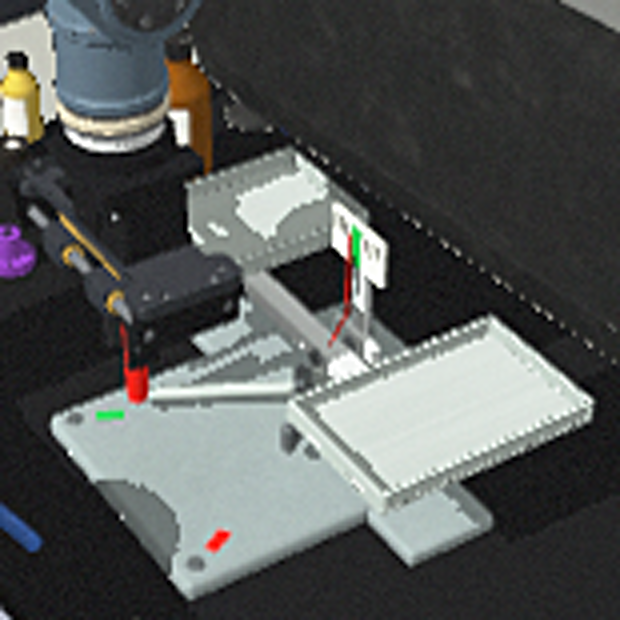

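```bash
python3 -m jog '[[[0,-0.003,0,0,0,0,0.4],[0,0,-0.04,0,0,0,0.2],[0,0,-0.06,0,0,0,0],[0.02,0.05,-0.02,0,0,0,0],[0.02,0.055,0,0,0,0,0]]]' 10;python3 -c "
from h import *
s=snap('top','e5',(110,140,410,330),2.6)
go(.414,.288,.06)"
```

```text
clock: 4.95
position: [0.4566, 0.201, 0.1965]
eef_rot: [0.003, 0.044, 0.999, 0.001]
contact_force: [0.0, -0.5, -1.0]
grip_width: 0.0428
pos [0.4524 0.2074 0.1956] toolshift [0.0451 0.0764 0.136 ] shift in bal-yaw tool [0.0451 0.0771 0.1356] turn/pi [0.0018 0.0001 0.0004] w 0.04305098271812346 F [-1.9079  2.9934 -0.2739] t 5.0
```

View pics/e5.png

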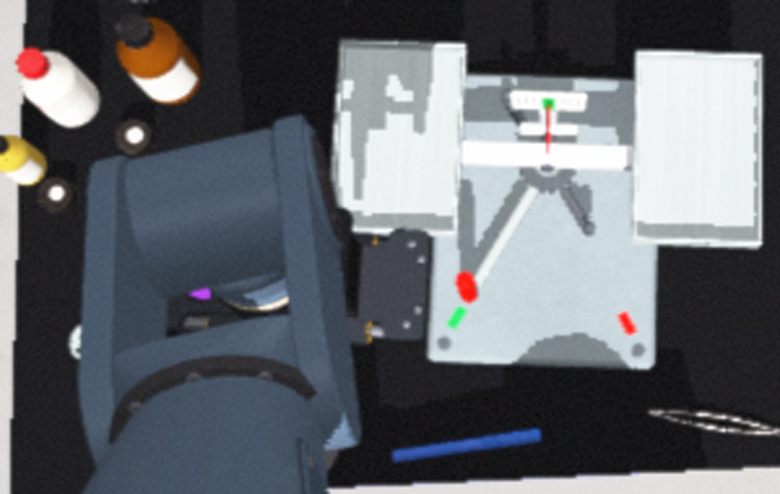

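```bash
python3 -m jog '[[[0.015,0.025,0.02,0,0,0,0],[0.015,0.025,0.045,0,0,0,0],[0.015,0.025,0.055,0,0,0,0],[0,0.0,0,0,0,0,0],[0,0,0,0,0,0,0]]]' 20;python3 -c "
from h import *
s=snap('scene','e6',(200,145,345,265),5)
go(.4142,.288,.013)
for r,z in ((.024,.0),(.014,.03)):
  print([np.round(proj(s,(.4142+r*np.cos(a),.288+r*np.sin(a),z)),1) for a in (0,1.57,3.14,4.71)])"
```

```text
clock: 5.62
position: [0.4174, 0.2788, 0.0748]
eef_rot: [0.001, 0.042, 0.999, 0.0]
contact_force: [0.7, -0.0, 0.9]
grip_width: 0.0439
pos [0.4183 0.2789 0.0757] toolshift [0.0051 0.0086 0.0627] shift in bal-yaw tool [0.0049 0.0087 0.0627] turn/pi [ 0.0004  0.001  -0.0002] w 0.043734925167927256 F [ 0.3399 -0.1961  0.6285] t 5.675
[array([251.3, 230.2]), array([240.8, 229.3]), array([237.5, 236. ]), array([248.2, 237. ])]
[array([247.3, 223.6]), array([241. , 223.1]), array([239.1, 227. ]), array([245.4, 227.6])]
```

View pics/e6.png

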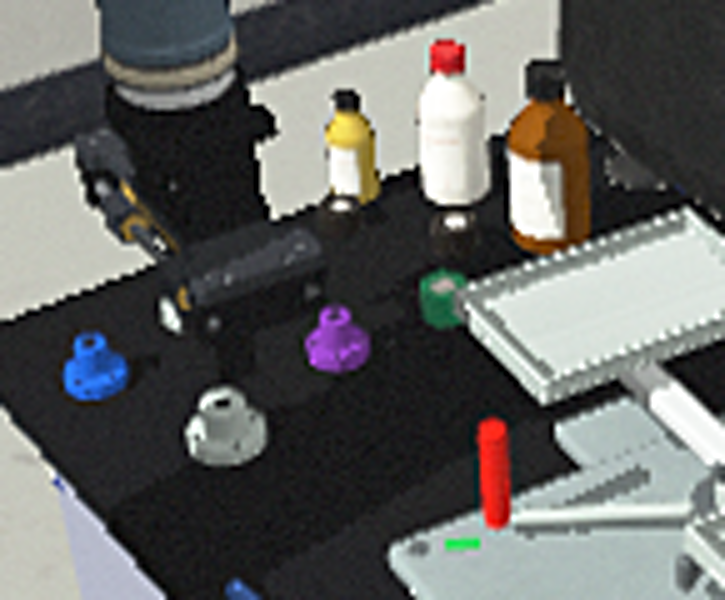

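```bash
python3 -c "
from h import *
s=snap('scene')
print(unproj(s,200+222/5,145+402/5,.03), unproj(s,200+190/5,145+284/5,.03))
"
```

```text
[0.4169 0.2854 0.03  ] [0.4609 0.4106 0.03  ]
```

```bash
python3 -m jog '[[[0.004,0.0075,0,0,0,0,0],[0,0,0.03,0,0,0,0],[0,0,0.03,0,0,0,0],[0,0,0.002,0,0,0,0],[0,0,0,0,0,0,1],[0,0,0,0,0,0,1],[0,0,0,0,0,0,1]]]' 25;python3 -c "
from h import *
s=snap('scene','e7',(200,145,345,265),5)
go(.4155,.287,.013)"
```

```text
clock: 6.6
position: [0.4144, 0.2876, 0.0134]
eef_rot: [0.001, 0.043, 0.999, 0.001]
contact_force: [0.4, 1.2, 4.9]
grip_width: 0.0275
pos [0.4144 0.2876 0.0134] toolshift [-0.0012 -0.0005  0.0004] shift in bal-yaw tool [-0.0012 -0.0005  0.0004] turn/pi [ 0.0005  0.0009 -0.    ] w 0.026847046827173145 F [-1.1985  1.317   6.8653] t 6.65
```

View pics/e7.png

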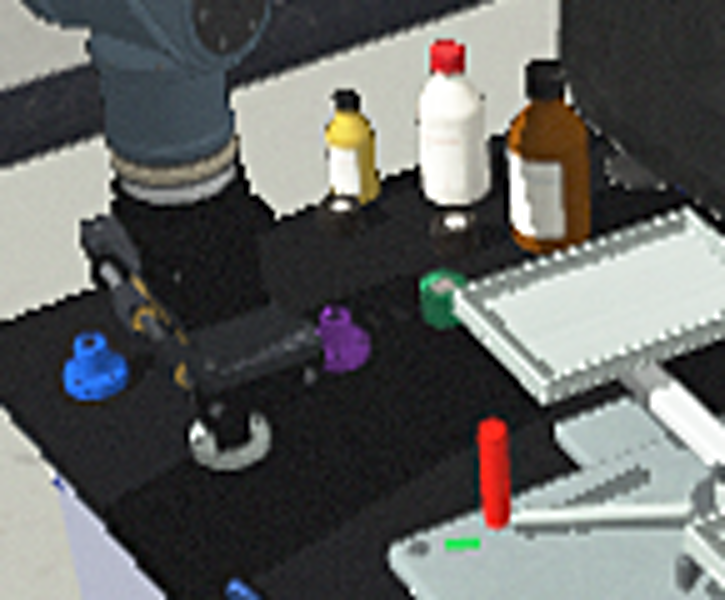

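```bash
python3 -m jog '[[[0,0,-0.01,0,0,0,1],[0,0,-0.03,0,0,0,1],[0,0,-0.05,0,0,0,1],[0,0,-0.05,0,0,0,1],[0,0,-0.03,0,0,0,1]]]' 30;python3 -c "
from h import *
s=snap('scene','e8',(200,100,345,265),4)
go(*bal(-.035,.125),.17)"
```

```text
clock: 7.28
position: [0.4133, 0.2869, 0.1848]
eef_rot: [0.001, 0.042, 0.999, 0.0]
contact_force: [-0.1, 0.3, -2.7]
grip_width: 0.027
pos [0.415  0.2877 0.1877] toolshift [-0.1683 -0.1305  0.0184] shift in bal-yaw tool [-0.1685 -0.1303  0.0177] turn/pi [0.0011 0.0023 0.0001] w 0.02711858789067042 F [0.8039 0.3897 0.9976] t 7.325
```

View pics/e8.png

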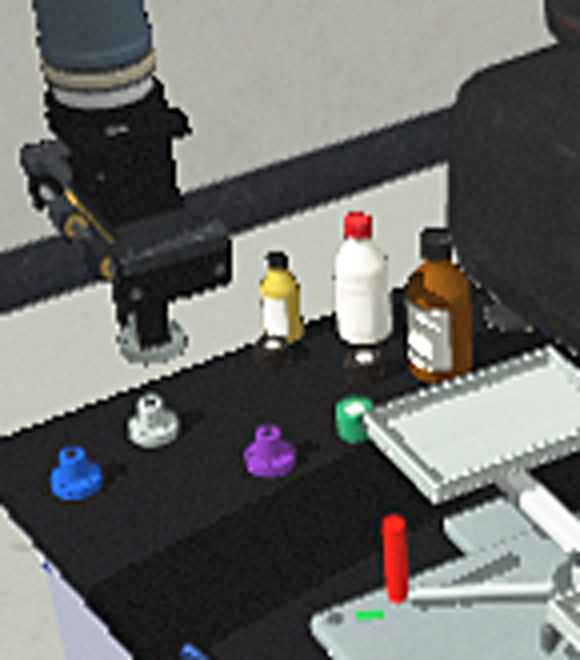

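```bash
python3 -m jog '[[[-0.042,-0.0325,0,0,0,0,1],[-0.042,-0.0325,0,0,0,0,1],[-0.042,-0.0325,0,0,0,0,1],[-0.042,-0.0325,0.01,0,0,0,1],[0,0,0.02,0,0,0,1],[0,0,0.02,0,0,0,1],[0,0,0,0,0,0,1],[0,0,0,0,0,0,1]]]' 30;python3 -c "
from h import *
s=snap('scene','e9',(265,120,420,275),4)
go(*bal(-.035,.125),.118)"
```

```text
clock: 8.32
position: [0.5694, 0.1432, 0.1323]
eef_rot: [-0.0, 0.042, 0.999, -0.0]
contact_force: [0.1, 0.3, -1.4]
grip_width: 0.0276
pos [0.5699 0.1434 0.1328] toolshift [-0.0018  0.0003  0.0148] shift in bal-yaw tool [-0.0019  0.0003  0.0148] turn/pi [0.     0.0003 0.0001] w 0.026910488554833304 F [-0.0065  0.139  -2.2714] t 8.375
```

View pics/e9.png

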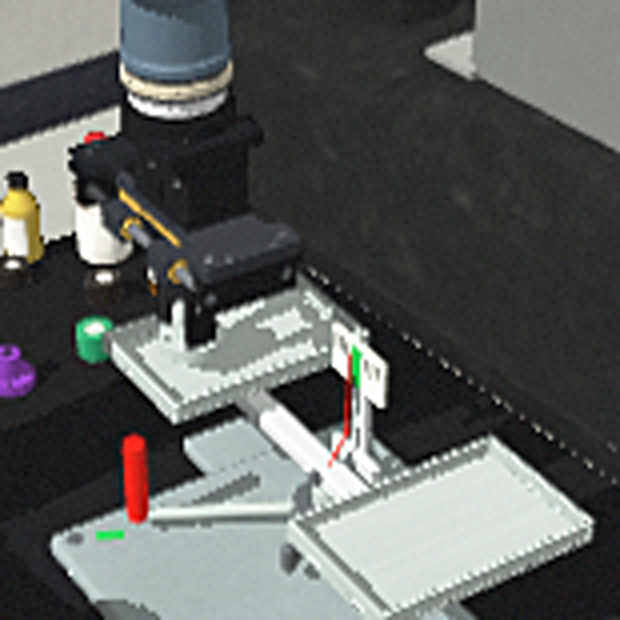

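```bash
python3 -m jog '[[[0,0,0.008,0,0,0,1],[0,0,0.008,0,0,0,1],[0,0,0.004,0,0,0,1],[0,0,0.004,0,0,0,1],[0,0,0.004,0,0,0,1],[0,0,0,0,0,0,1]]]' 30;python3 -c "
from h import *
s=snap('scene','f1',(265,120,420,275),4)
go(*bal(-.035,.125),.118)"
```

```text
clock: 9.12
position: [0.5695, 0.1431, 0.1038]
eef_rot: [-0.0, 0.043, 0.999, -0.0]
contact_force: [-1.1, 0.3, -2.2]
grip_width: 0.0271
pos [0.5696 0.1432 0.104 ] toolshift [-0.0021  0.0005 -0.014 ] shift in bal-yaw tool [-0.0021  0.0005 -0.014 ] turn/pi [ 0.     -0.0001  0.    ] w 0.026923766860459688 F [ 0.2385  0.4213 -1.7057] t 9.175
```

View pics/f1.png

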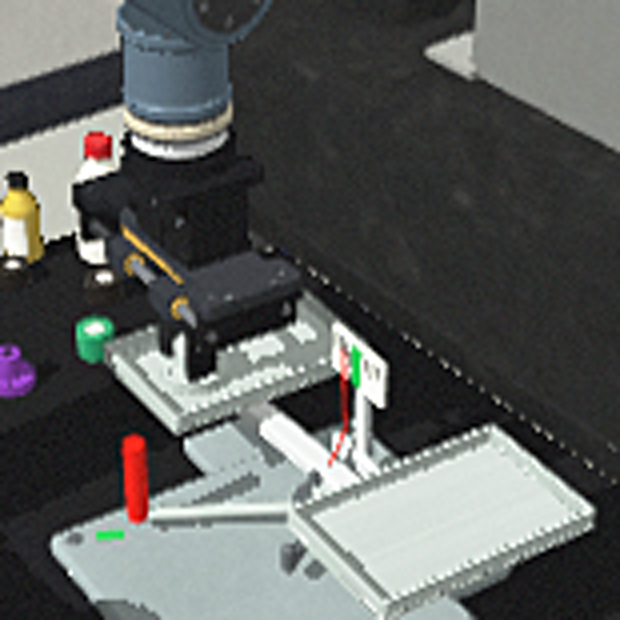

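```bash
python3 -m jog '[[[0,0,0.004,0,0,0,1],[0,0,0.004,0,0,0,1],[0,0,0.002,0,0,0,1],[0,0,0,0,0,0,0.3],[0,0,0,0,0,0,0.1],[0,0,-0.03,0,0,0,0.1],[0,0,-0.05,0,0,0,0.1],[0.02,0.04,-0.03,0,0,0,0.1]]]' 30;python3 -c "
from h import *
go(.461,.418,.1)
s=snap('scene','f2',(200,120,420,275),3.6)"
```

```text
clock: 10.18
position: [0.5558, 0.1834, 0.2069]
eef_rot: [0.003, 0.045, 0.999, 0.0]
contact_force: [-0.0, 1.1, 0.2]
grip_width: 0.0392
pos [0.5558 0.1834 0.2069] toolshift [0.1159 0.2251 0.1065] shift in bal-yaw tool [0.1144 0.2257 0.1069] turn/pi [ 0.0002  0.0018 -0.0014] w 0.039201824483351716 F [-0.008   1.0912  0.2479] t 10.175
```

View pics/f2.png

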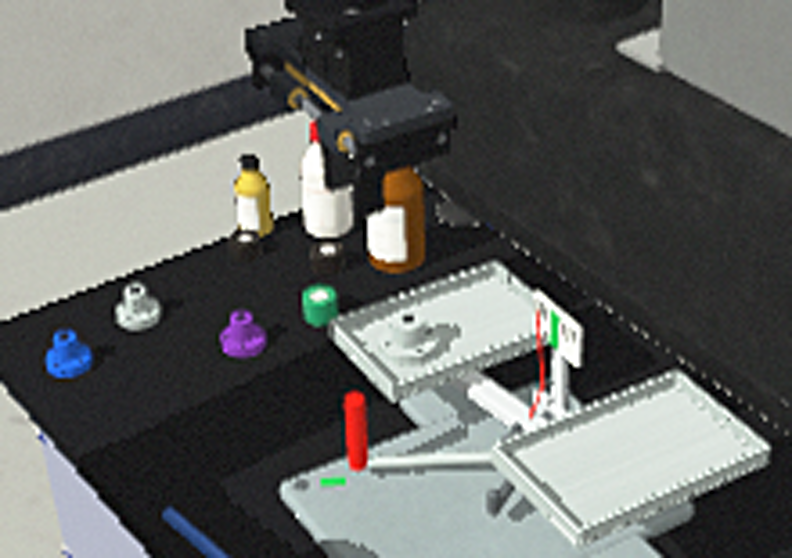

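```bash
python3 -c "
from h import *
s=snap('scene','f3',(215,185,265,225),12)
print(unproj(s,238.3,199.4,.03))
"
```

```text
[0.4683 0.4224 0.03  ]
```

View pics/f3.png

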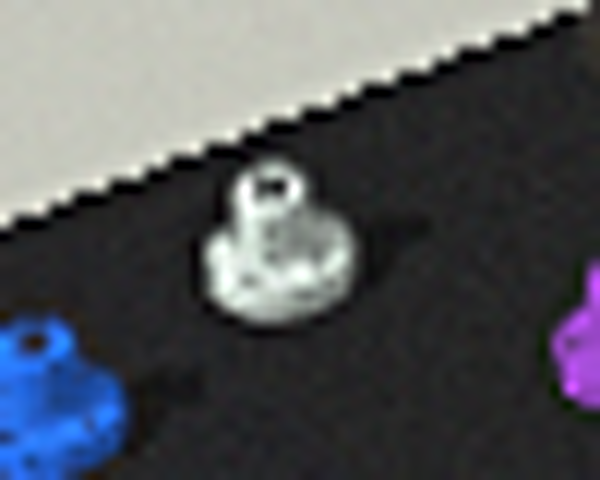

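```bash
python3 -m jog '[[[0.022,0.045,0,0,0,0,0.1],[0.022,0.045,0,0,0,0,0.1],[0.022,0.045,0.02,0,0,0,0],[0.022,0.045,0.04,0,0,0,0],[0.022,0.045,0.04,0,0,0,0],[0,0,0,0,0,0,0],[0,0,0,0,0,0,0]]]' 30;python3 -c "
from h import *
s=snap('scene','f4',(200,100,280,225),6)
print(unproj(s,237.6,200.6,.03))
go(.4635,.419,.0125)"
```

```text
clock: 11.15
position: [0.4637, 0.4155, 0.1059]
eef_rot: [0.0, 0.042, 0.999, -0.0]
contact_force: [-0.1, -0.5, 0.3]
grip_width: 0.0436
[0.4632 0.4176 0.03  ]
pos [0.4645 0.4153 0.1067] toolshift [0.0015 0.0036 0.0942] shift in bal-yaw tool [0.0013 0.0036 0.0942] turn/pi [ 0.0001  0.0004 -0.0001] w 0.04329313967969532 F [ 0.6753 -0.0441 -0.0387] t 11.2
```

View pics/f4.png

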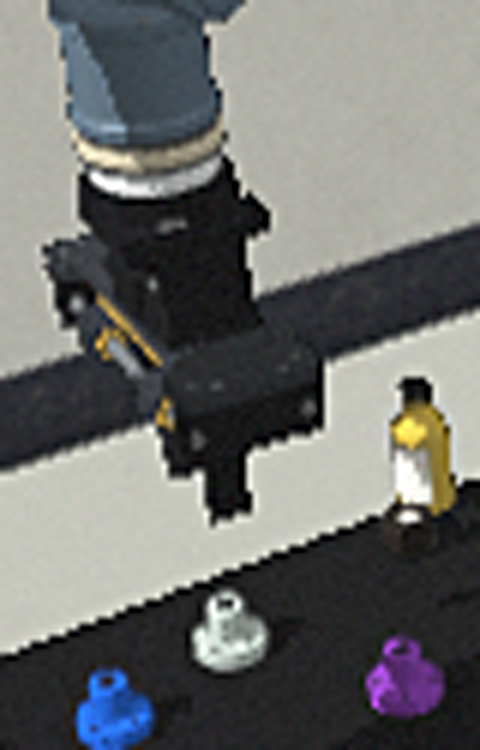

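```bash
python3 -m jog '[[[0.001,0.004,0.03,0,0,0,0],[0,0,0.04,0,0,0,0],[0,0,0.023,0,0,0,0],[0,0,0.001,0,0,0,0],[0,0,0,0,0,0,1],[0,0,0,0,0,0,1],[0,0,0,0,0,0,1]]]' 30;python3 -c "
from h import *
s=snap('scene','f5',(200,145,280,225),7)
go(.4635,.419,.0125)"
```

```text
clock: 12.08
position: [0.4639, 0.4209, 0.0136]
eef_rot: [0.001, 0.043, 0.999, 0.001]
contact_force: [-0.4, 1.7, 1.1]
grip_width: 0.0213
pos [0.4639 0.4208 0.0135] toolshift [ 0.0002 -0.0019  0.001 ] shift in bal-yaw tool [ 0.0002 -0.0019  0.001 ] turn/pi [ 0.0007  0.0008 -0.    ] w 0.01933191181527875 F [0.4121 0.8276 4.6447] t 12.125
```

View pics/f5.png

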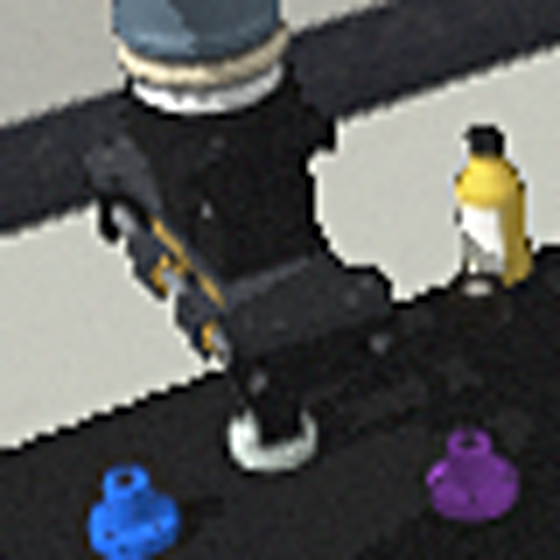

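```bash
python3 -m jog '[[[0,0,-0.01,0,0,0,1],[0,0,-0.04,0,0,0,1],[0,0,-0.05,0,0,0,1],[0,0,-0.05,0,0,0,1],[0,0,-0.03,0,0,0,1]]]' 30;python3 -c "
from h import *
s=snap('scene','f6',(200,80,345,245),4)
go(*bal(.025,.135),.17)"
```

```text
clock: 12.75
position: [0.463, 0.4202, 0.1953]
eef_rot: [0.001, 0.042, 0.999, 0.001]
contact_force: [0.3, -0.1, -2.1]
grip_width: 0.0188
pos [0.4647 0.4213 0.1989] toolshift [-0.1899 -0.258   0.0289] shift in bal-yaw tool [-0.1902 -0.2577  0.0289] turn/pi [0.0016 0.0023 0.0002] w 0.018968549597043992 F [0.2368 0.6698 0.6357] t 12.8
```

View pics/f6.png

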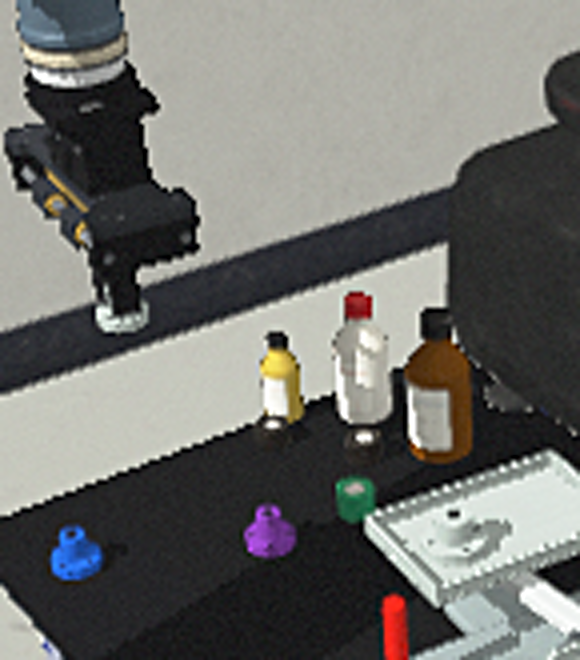

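```bash
python3 -m jog '[[[-0.015,-0.055,0,0,0,0,1],[-0.03,-0.05,0,0,0,0,1],[-0.036,-0.04,0,0,0,0,1],[-0.036,-0.04,0,0,0,0,1],[-0.036,-0.036,0.01,0,0,0,1],[-0.036,-0.036,0.02,0,0,0,1],[0,0,0,0,0,0,1],[0,0,0,0,0,0,1]]]' 30;python3 -c "
from h import *
s=snap('scene','f7',(265,100,420,255),4)
go(*bal(.025,.135),.1)"
```

```text
clock: 13.8
position: [0.6279, 0.1479, 0.1611]
eef_rot: [-0.002, 0.043, 0.999, 0.0]
contact_force: [-0.4, -0.2, -0.7]
grip_width: 0.0191
pos [0.628  0.1486 0.1616] toolshift [-0.0046  0.0002  0.0616] shift in bal-yaw tool [-0.0044  0.0002  0.0616] turn/pi [ 0.     -0.0007  0.0002] w 0.01893539908285835 F [-0.1462  1.5452 -1.185 ] t 13.85
```

View pics/f7.png

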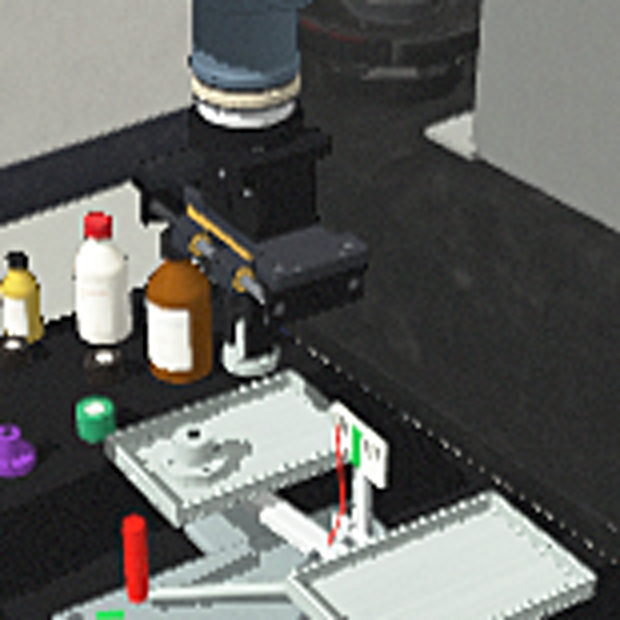

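```bash
python3 -m jog '[[[-0.002,0,0.02,0,0,0,1],[0,0,0.02,0,0,0,1],[0,0,0.014,0,0,0,1],[0,0,0.006,0,0,0,1],[0,0,0.004,0,0,0,1],[0,0,0,0,0,0,1]]]' 30;python3 -c "
from h import *
s=snap('scene','f8',(265,100,420,255),4)
go(*bal(.025,.135),.095)"
```

```text
clock: 14.6
position: [0.6315, 0.1478, 0.0983]
eef_rot: [0.0, 0.042, 0.999, 0.0]
contact_force: [1.4, 0.5, -2.0]
grip_width: 0.0192
pos [0.6317 0.1477 0.0986] toolshift [-0.0006  0.0007  0.0036] shift in bal-yaw tool [-0.0006  0.0007  0.0036] turn/pi [0.     0.0003 0.    ] w 0.018990159999947635 F [ 0.1886  0.1619 -0.9635] t 14.65
```

View pics/f8.png

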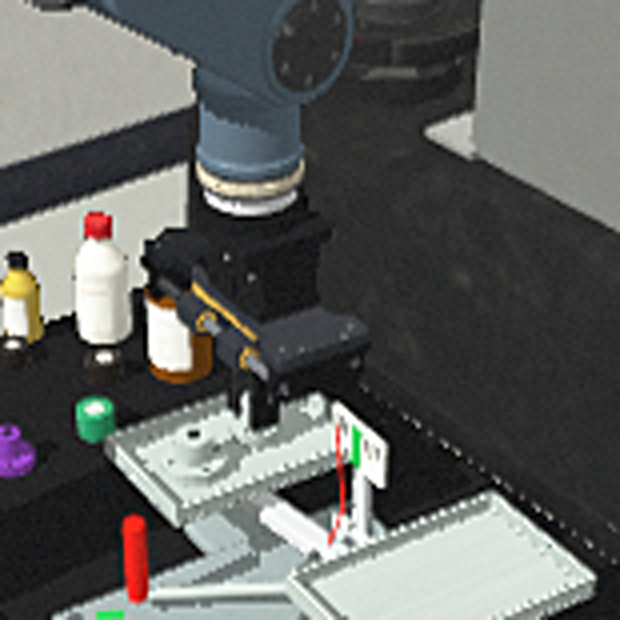

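```bash
python3 -m jog '[[[0,0,0.004,0,0,0,1],[0,0,0,0,0,0,0.4],[0,0,0,0,0,0,0.1],[0,0,-0.03,0,0,0,0.1],[0,0,-0.06,0,0,0,0.1],[0,0,-0.05,0,0,0,0.1],[0.03,-0.05,0,0,0,0,0.1],[0.03,-0.05,0,0,0,0,0.1]]]' 30;python3 -c "
from h import *
s=snap('scene','g1',(200,100,420,275),3.6)
go(.51,-.28,.12)"
```

```text
clock: 15.65
position: [0.5631, 0.0524, 0.2356]
eef_rot: [0.002, 0.042, 0.999, -0.0]
contact_force: [1.3, 0.0, -0.5]
grip_width: 0.0393
pos [0.5566 0.0476 0.2343] toolshift [ 0.0175 -0.3298  0.1161] shift in bal-yaw tool [ 0.0186 -0.3303  0.1143] turn/pi [-0.0016 -0.0021 -0.0003] w 0.039333898289817024 F [-3.7788 -1.74   -1.1371] t 15.7
```

View pics/g1.png

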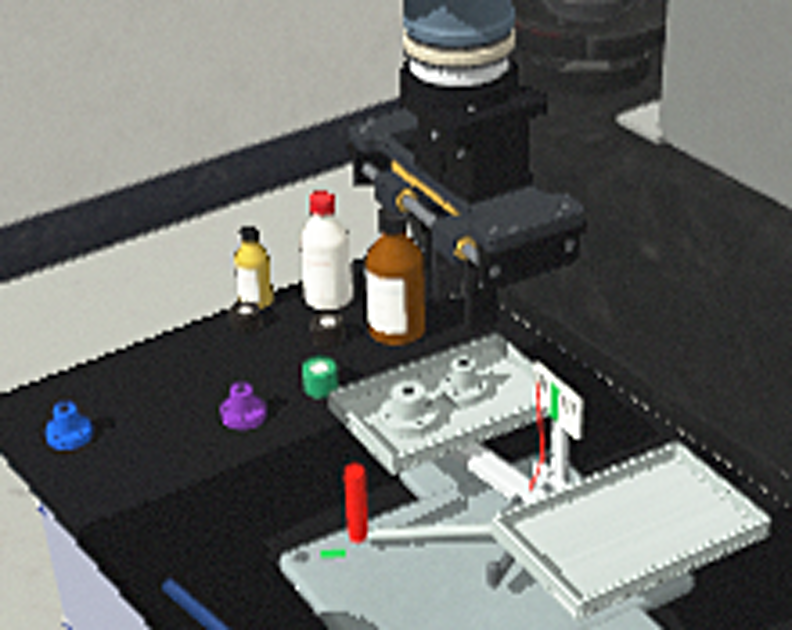

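```bash
python3 -m jog '[[[0.003,-0.055,0,0,0,0,0.1],[0.003,-0.055,0,0,0,0,0.1],[0.003,-0.055,0,0,0,0,0.1],[0.003,-0.055,0.02,0,0,0,0.1],[0.003,-0.055,0.04,0,0,0,0.1],[0.003,-0.055,0.05,0,0,0,0.1],[0,0,0,0,0,0,0.1],[0,0,0,0,0,0,0.1]]]' 30;python3 -c "
from h import *
s=snap('scene','g2',(330,240,470,390),4)
go(.51,-.2800,.023)"
```

```text
clock: 16.7
position: [0.5192, -0.2607, 0.1357]
eef_rot: [0.0, 0.043, 0.999, 0.0]
contact_force: [-0.5, 0.3, 0.8]
grip_width: 0.0387
pos [ 0.5196 -0.2603  0.1364] toolshift [ 0.0081 -0.0204  0.1134] shift in bal-yaw tool [ 0.0079 -0.0204  0.1134] turn/pi [-0.0001  0.0004  0.0002] w 0.03905259747389706 F [ 0.1336  1.0357 -0.2516] t 16.75
```

View pics/g2.png

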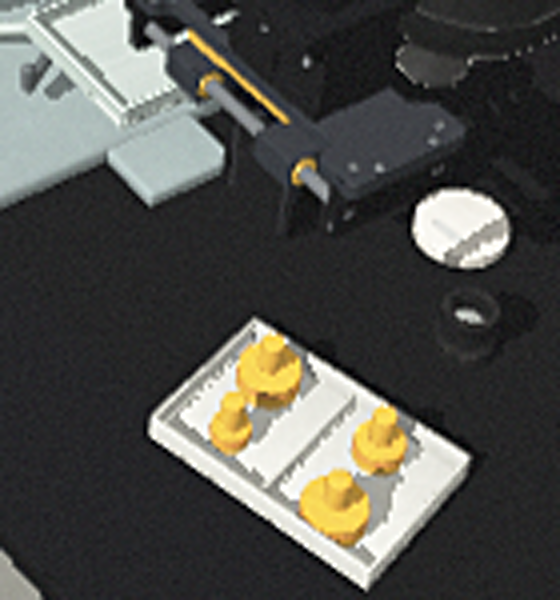

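```bash
python3 -c "
from h import *
s=snap('scene')
for u,v,z in ((398,325.5,.042),(388.75,339.25,.038),(426.5,343,.04),(415.25,359,.042)): print(unproj(s,u,v,z))"
```

```text
[ 0.5115 -0.2849  0.042 ]
[ 0.4699 -0.2994  0.038 ]
[ 0.5289 -0.3585  0.04  ]
[ 0.4772 -0.3749  0.042 ]
```

```bash
python3 -m jog '[[[0.007,-0.022,0.03,0,0,0,0.1],[0,0,0.04,0,0,0,0.1],[0,0,0.03,0,0,0,0.1],[0,0,0.013,0,0,0,0.1],[0,0,0,0,0,0,1],[0,0,0,0,0,0,1],[0,0,0,0,0,0,1]]]' 30;python3 -c "
from h import *
go(.5107,-.282,.023)"; python3 -m jog '[[[0,0,-0.01,0,0,0,1],[0,0,-0.03,0,0,0,1],[0,0,-0.05,0,0,0,1],[0,0,-0.05,0,0,0,1],[0,0,-0.05,0,0,0,1],[0,0,0,0,0,0,1]]]' 30;python3 -c "
from h import *
s=snap('scene','g3',(330,180,470,390),4 if 0 else 2.8)
go(*bal(-.03,-.125),.2)"
```

```text
clock: 17.68
position: [0.511, -0.2828, 0.0238]
eef_rot: [0.001, 0.042, 0.999, -0.001]
contact_force: [0.4, 0.1, 0.6]
grip_width: 0.0167
pos [ 0.511  -0.2828  0.0238] toolshift [0.0003 0.0007 0.0008] shift in bal-yaw tool [0.0003 0.0007 0.0008] turn/pi [-0.0005  0.0007  0.0001] w 0.016721401084149573 F [0.3906 0.0587 0.6495] t 17.675
clock: 18.42
position: [0.5124, -0.2842, 0.2178]
eef_rot: [0.004, 0.042, 0.999, -0.003]
contact_force: [-0.3, 0.6, -1.3]
grip_width: 0.013
pos [ 0.5108 -0.2829  0.215 ] toolshift [-0.0295  0.1801  0.0146] shift in bal-yaw tool [-0.0295  0.18    0.015 ] turn/pi [-0.0009  0.0013  0.    ] w 0.012848210153341193 F [ 0.0326  0.5613 -3.3633] t 18.475
```

View pics/g3.png

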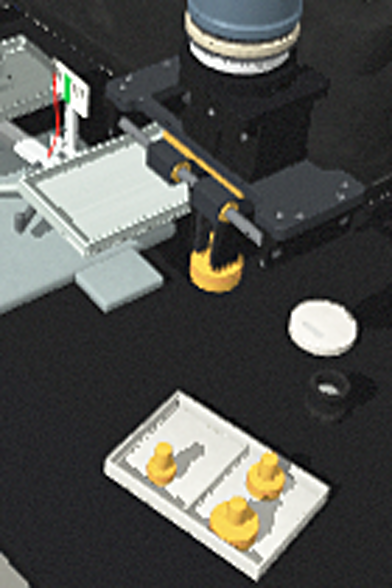

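```bash
python3 -m jog '[[[-0.001,0.045,0,0,0,0,1],[-0.001,0.045,0,0,0,0,1],[-0.001,0.045,0.01,0,0,0,1],[-0.001,0.045,0.02,0,0,0,1],[0,0,0.02,0,0,0,1],[0,0,0.01,0,0,0,1],[0,0,0,0,0,0,1]]]' 30;python3 -c "
from h import *
s=snap('scene','g4',(300,150,440,290),4)
go(*bal(-.055,-.125),.144)"
```

```text
clock: 19.35
position: [0.5283, -0.1033, 0.151]
eef_rot: [-0.002, 0.043, 0.999, 0.0]
contact_force: [0.4, 0.5, -1.6]
grip_width: 0.0129
pos [ 0.5289 -0.1038  0.1518] toolshift [-0.0017  0.      0.0078] shift in bal-yaw tool [-0.0017  0.      0.0078] turn/pi [ 0.0001 -0.0005 -0.0002] w 0.012946143159693798 F [ 0.0489 -0.172  -2.1047] t 19.4
```

View pics/g4.png

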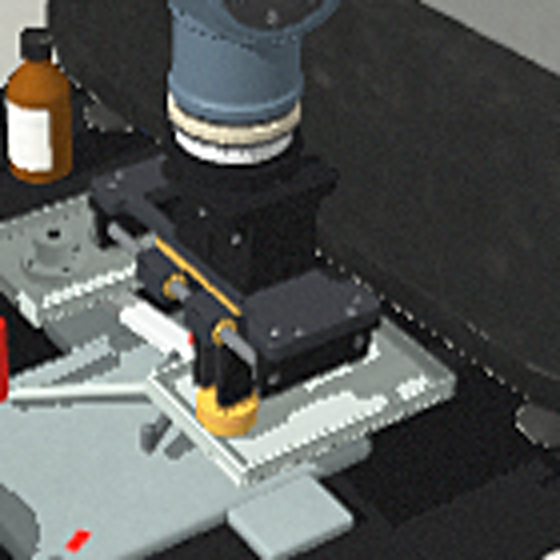

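```bash
python3 -m jog '[[[-0.002,0,0.004,0,0,0,1],[0,0,0.003,0,0,0,1],[0,0,0,0,0,0,1],[0,0,0,0,0,0,0.4],[0,0,0,0,0,0,0.1],[0,0,-0.04,0,0,0,0.1],[0,0,-0.05,0,0,0,0.1],[0,-0.05,0,0,0,0,0.1]]]' 30;python3 -m jog '[[[0.01,-0.055,0,0,0,0,0.1],[0.01,-0.055,0,0,0,0,0.1],[0.01,-0.055,0,0,0,0,0.1],[0,0,0,0,0,0,0.1]]]'; python3 -c "
from h import *
s=snap('scene','g5',(300,150,440,290),4)
s=snap('top','g6',(230,140,410,290),4)
go(.475,-.3725,.1)"
```

```text
clock: 20.4
position: [0.5301, -0.1524, 0.2402]
eef_rot: [0.005, 0.04, 0.999, -0.002]
contact_force: [0.5, -1.1, -0.7]
grip_width: 0.0392
clock: 20.9
position: [0.4826, -0.3195, 0.2358]
eef_rot: [0.001, 0.045, 0.999, -0.001]
contact_force: [-1.6, 0.2, 0.2]
grip_width: 0.0389
pos [ 0.4829 -0.3152  0.2354] toolshift [ 0.0029 -0.0579  0.1354] shift in bal-yaw tool [ 0.003  -0.0577  0.1354] turn/pi [ 0.0002 -0.     -0.0005] w 0.039501180553853446 F [0.145  0.3778 0.3119] t 21.0
```

View pics/g5.png

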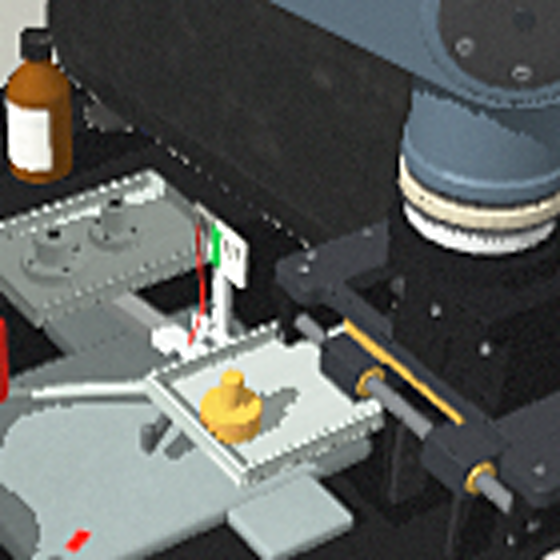

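View pics/g6.png

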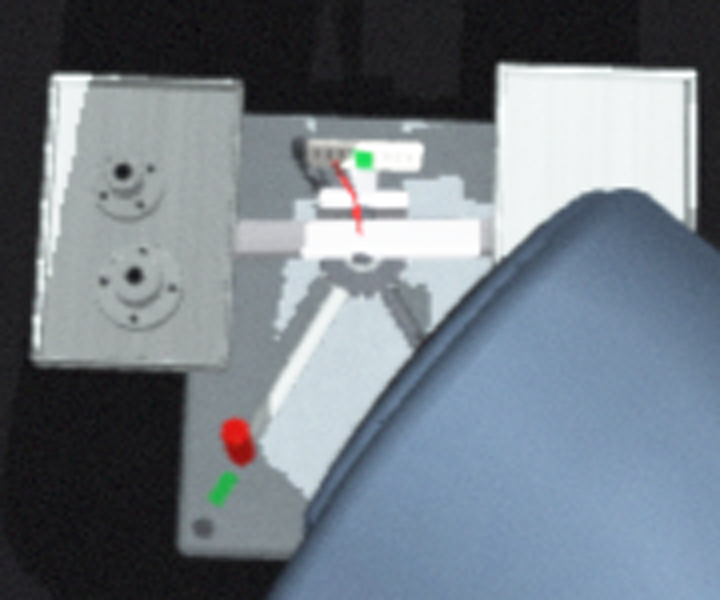

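```bash
python3 -m jog '[[[0.001,-0.03,0.05,0,0,0,0.1],[0.002,-0.028,0.055,0,0,0,0.1],[0,0,0.05,0,0,0,0.1],[0,0,0.04,0,0,0,0.1],[0,0,0.0,0,0,0,0.1],[0,0,0,0,0,0,0.1]]]' 30;python3 -c "
from h import *
go(.475,-.3725,.023)
s=snap('scene','g7',(370,290,450,390),6)"
```

```text
clock: 21.75
position: [0.4766, -0.3724, 0.0419]
eef_rot: [0.001, 0.042, 0.999, -0.001]
contact_force: [-0.3, -1.2, 0.5]
grip_width: 0.0392
pos [ 0.4766 -0.3724  0.0419] toolshift [ 0.0016 -0.0002  0.0189] shift in bal-yaw tool [ 0.0016 -0.0003  0.0189] turn/pi [-0.0004  0.0005  0.0006] w 0.03920597231426552 F [-0.2585 -1.1788  0.4581] t 21.75
```

View pics/g7.png

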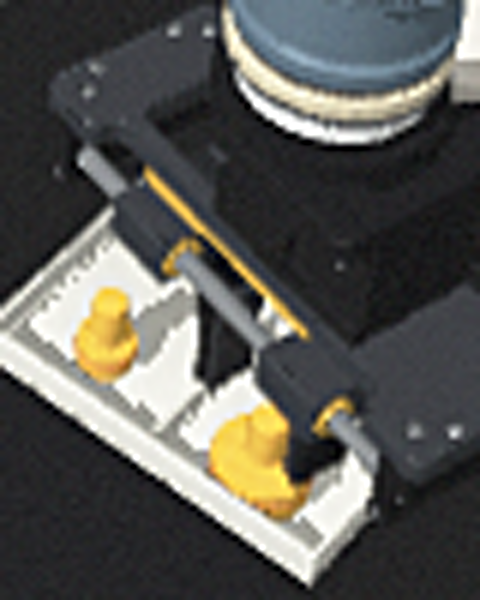

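```bash
python3 -m jog '[[[0.001,0,0.012,0,0,0,0.1],[0,0,0.007,0,0,0,0.1],[0,0,0,0,0,0,1],[0,0,0,0,0,0,1],[0,0,0,0,0,0,1],[0,0,-0.01,0,0,0,1],[0,0,-0.04,0,0,0,1],[0,0,-0.05,0,0,0,1]]]' 30;python3 -m jog '[[[0,0,-0.05,0,0,0,1],[0,0,-0.04,0,0,0,1],[0,0,0,0,0,0,1]]]' 30;python3 -c "
from h import *
go(*bal(-.005,-.125),.2)
s=snap('scene','g8',(300,150,460,390),2.5)"
```

```text
clock: 22.8
position: [0.4735, -0.3717, 0.1217]
eef_rot: [-0.001, 0.043, 0.999, 0.001]
contact_force: [1.1, -0.2, -1.6]
grip_width: 0.0132
clock: 23.18
position: [0.4759, -0.3743, 0.2157]
eef_rot: [0.003, 0.042, 0.999, -0.003]
contact_force: [0.2, -0.8, -2.3]
grip_width: 0.0128
pos [ 0.4759 -0.3743  0.2157] toolshift [-0.0815  0.2741  0.0145] shift in bal-yaw tool [-0.0815  0.274   0.0157] turn/pi [-0.002   0.0021  0.0001] w 0.012808796923777534 F [ 0.1567 -0.7892 -2.2886] t 23.175
```

View pics/g8.png

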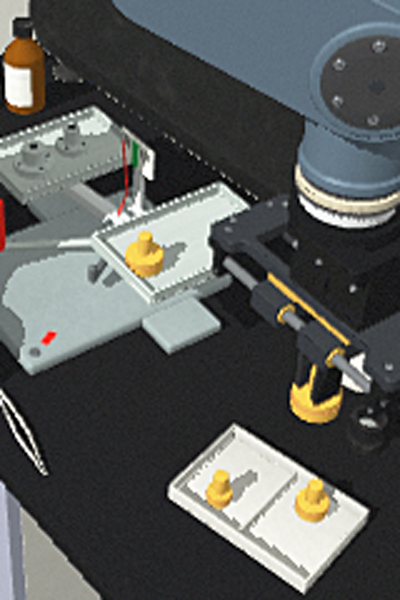

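```bash
python3 -m jog '[[[-0.016,0.055,0,0,0,0,1],[-0.016,0.055,0,0,0,0,1],[-0.016,0.055,0,0,0,0,1],[-0.016,0.055,0,0,0,0,1],[-0.016,0.053,0.015,0,0,0,1],[-0.002,0,0.02,0,0,0,1],[0,0,0.02,0,0,0,1],[0,0,0,0,0,0,1]]]' 30;python3 -c "
from h import *
go(*bal(-.005,-.125),.144)
s=snap('scene','g9',(300,150,440,290),4)"
```

```text
clock: 24.22
position: [0.5762, -0.1061, 0.1527]
eef_rot: [-0.004, 0.042, 0.999, 0.001]
contact_force: [0.4, 0.1, -2.3]
grip_width: 0.013
pos [ 0.5762 -0.1061  0.1527] toolshift [-0.0044 -0.0017  0.0087] shift in bal-yaw tool [-0.0043 -0.0017  0.0087] turn/pi [ 0.0008 -0.0028  0.0002] w 0.01304509250136588 F [ 0.3894  0.0956 -2.2624] t 24.225
```

View pics/g9.png

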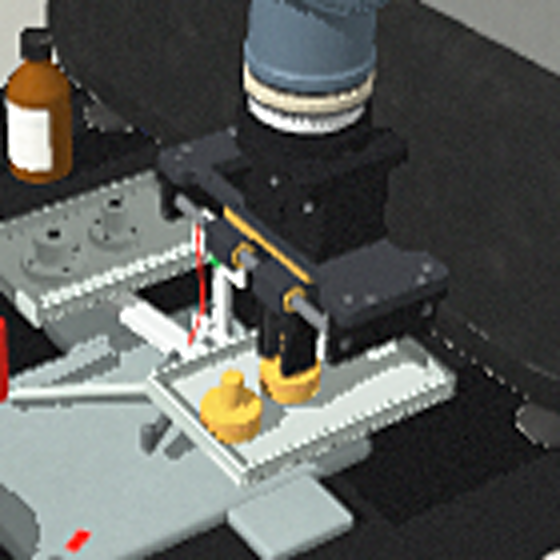

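```bash
python3 -m jog '[[[-0.004,-0.001,0.004,0,0,0,1],[0,0,0.005,0,0,0,1],[0,0,0,0,0,0,1],[0,0,0,0,0,0,0.5],[0,0,0,0,0,0,0.1],[0,0,0,0,0,0,0.1],[0,0,-0.04,0,0,0,0.1],[0,0,-0.05,0,0,0,0.1]]]' 30;python3 -m jog '[[[0.01,-0.055,0,0,0,0,0.1],[0.01,-0.055,0,0,0,0,0.1],[0.01,-0.055,0,0,0,0,0.1],[0.01,-0.055,0,0,0,0,0.1],[0,0,0,0,0,0,0.1],[0,0,0,0,0,0,0.1],[0,0,0,0,0,0,0.1]]]'; python3 -c "
from h import *
s=snap('scene','h1',(300,150,440,290),4)
s=snap('top','h2',(230,140,410,290),4)
go(.527,-.3568,.1)"
```

```text
clock: 25.28
position: [0.5823, -0.1086, 0.2374]
eef_rot: [-0.001, 0.042, 0.999, 0.001]
contact_force: [1.1, -0.5, 0.2]
grip_width: 0.0387
clock: 26.15
position: [0.5249, -0.323, 0.2374]
eef_rot: [-0.0, 0.042, 0.999, 0.0]
contact_force: [0.1, 0.7, -0.6]
grip_width: 0.0391
pos [ 0.5251 -0.3231  0.2376] toolshift [-0.0047 -0.0334  0.1376] shift in bal-yaw tool [-0.0048 -0.0334  0.1376] turn/pi [ 0.0001 -0.      0.0007] w 0.03928971271669226 F [0.5213 0.7491 0.8521] t 26.25
```

View pics/h1.png

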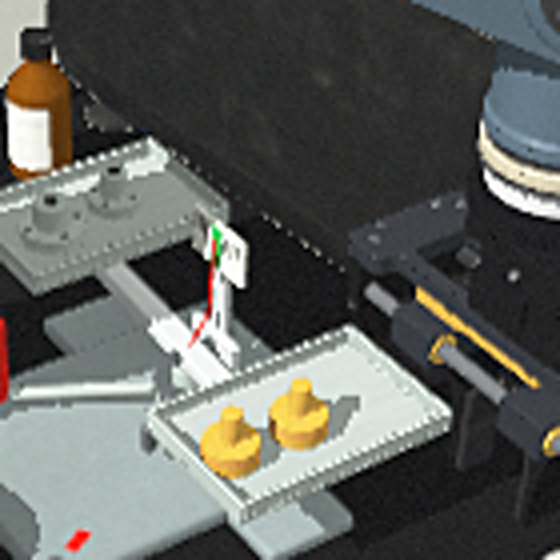

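View pics/h2.png

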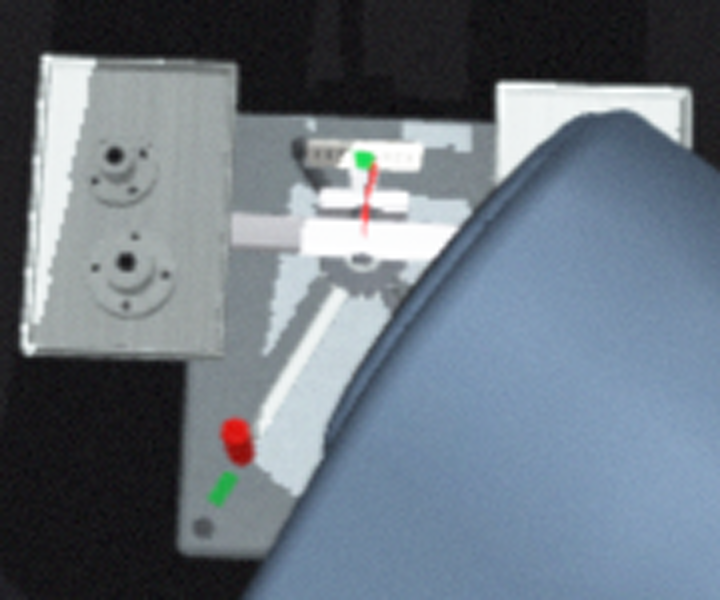

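```bash
python3 -m jog '[[[0,0,0,0,0,0,0.1],[0,0,0,0,0,0,0.1],[0,0,0,0,0,0,0.1],[0,0,0,0,0,0,0.1],[0,0,0,0,0,0,0.1],[0,0,0,0,0,0,0.1],[0,0,0,0,0,0,0.1],[0,0,0,0,0,0,0.1]]]'; python3 -m jog '[[[0,0,0,0,0,0,0.1],[0,0,0,0,0,0,0.1],[0,0,0,0,0,0,0.1],[0,0,0,0,0,0,0.1]]]'; python3 -c "
from h import *
s=snap('scene','h3',(330,180,380,250),8)
s=snap('top','h4',(295,165,345,215),12)
go(.527,-.3568,.1)"
```

```text
clock: 27.25
position: [0.5246, -0.3247, 0.2374]
eef_rot: [0.0, 0.042, 0.999, -0.0]
contact_force: [0.3, 0.5, 0.6]
grip_width: 0.0386
clock: 27.75
position: [0.5246, -0.3246, 0.2374]
eef_rot: [-0.0, 0.042, 0.999, 0.0]
contact_force: [-0.5, -0.3, -0.1]
grip_width: 0.0395
pos [ 0.5246 -0.3246  0.2374] toolshift [-0.0051 -0.0318  0.1374] shift in bal-yaw tool [-0.0051 -0.0318  0.1374] turn/pi [ 0. -0.  0.] w 0.039206219775141896 F [ 0.5279 -0.0942 -0.0822] t 27.85
```

View pics/h3.png

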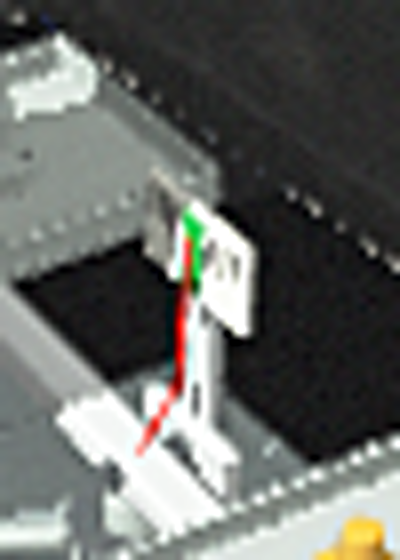

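View pics/h4.png

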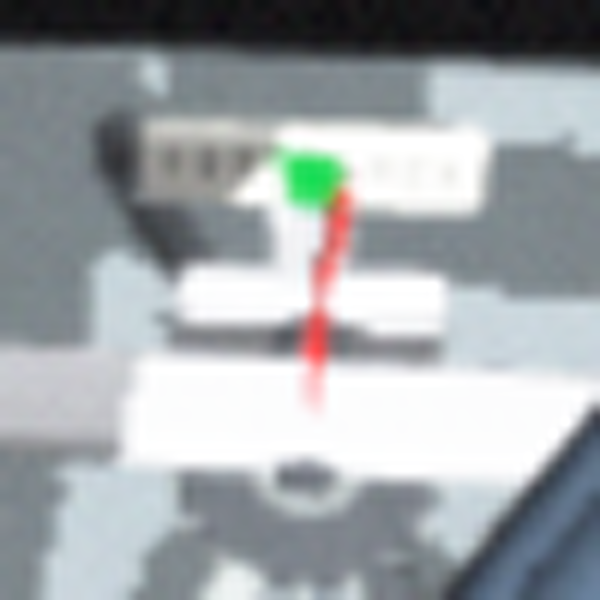

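```bash
python3 -c "
from h import *
s=snap('scene')
p=unproj(s,375.5,246,.134);print(p)
q=unproj(s,300+233/4,150+411/4,.134);print(q, bal(-.053,-.125), bal(-.003,-.125))
go(*p[:2],.2)"
```

```text
[ 0.5822 -0.1171  0.134 ]
[ 0.5318 -0.1111  0.134 ] [ 0.5326 -0.104 ] [ 0.5824 -0.1083]
pos [ 0.5246 -0.3246  0.2374] toolshift [-0.0398  0.2117  0.0374] shift in bal-yaw tool [-0.0398  0.2117  0.0374] turn/pi [-0. -0.  0.] w 0.03915562595676088 F [-0.0015 -0.5267 -0.5911] t 27.9
```

```bash
python3 -m jog '[[[-0.01,0.054,0,0,0,0,0.1],[-0.01,0.054,0,0,0,0,0.1],[-0.01,0.054,0,0,0,0,0.1],[-0.01,0.055,0.01,0,0,0,0.1],[0,0,0.035,0,0,0,0.1],[0,0,0.02,0,0,0,0.1],[0,0,0,0,0,0,0.1],[0,0,0,0,0,0,0.1]]]';python3 -c "
from h import *
go(.582,-.111,.115)
s=snap('scene','h5',(320,180,420,280),6)"
```

```text
clock: 28.9
position: [0.5835, -0.1122, 0.1732]
eef_rot: [0.001, 0.043, 0.999, -0.0]
contact_force: [-0.5, 0.1, 0.3]
grip_width: 0.0392
pos [ 0.5835 -0.1122  0.1732] toolshift [0.0017 0.0011 0.0582] shift in bal-yaw tool [0.0016 0.0011 0.0582] turn/pi [-0.0001  0.0005 -0.    ] w 0.03922134175845136 F [-0.5422  0.0878  0.3169] t 28.9
```

View pics/h5.png

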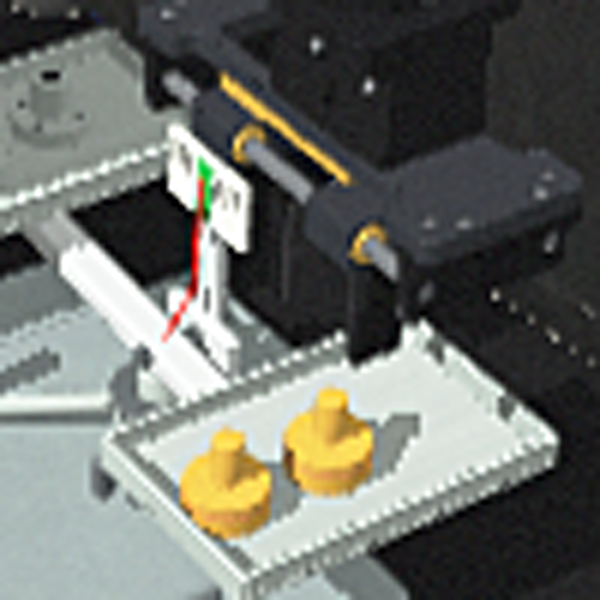

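```bash
python3 -m jog '[[[0.001,0.001,0.02,0,0,0,0.1],[0,0,0.02,0,0,0,0.1],[0,0,0.017,0,0,0,0.1],[0,0,0,0,0,0,0.1],[0,0,0,0,0,0,1],[0,0,0,0,0,0,1],[0,0,0,0,0,0,1]]]' 30;python3 -c "
from h import *
go(.582,-.111,.115)
s=snap('scene','h6',(320,180,420,280),6)"
```

```text
clock: 29.82
position: [0.5823, -0.1109, 0.1161]
eef_rot: [0.001, 0.042, 0.999, -0.0]
contact_force: [0.7, 0.5, 0.4]
grip_width: 0.0169
pos [ 0.5823 -0.1109  0.1161] toolshift [ 0.0003 -0.0002  0.0011] shift in bal-yaw tool [ 0.0003 -0.0002  0.0011] turn/pi [-0.0001  0.0004  0.    ] w 0.01689839699490502 F [0.7029 0.4631 0.4442] t 29.825
```

View pics/h6.png

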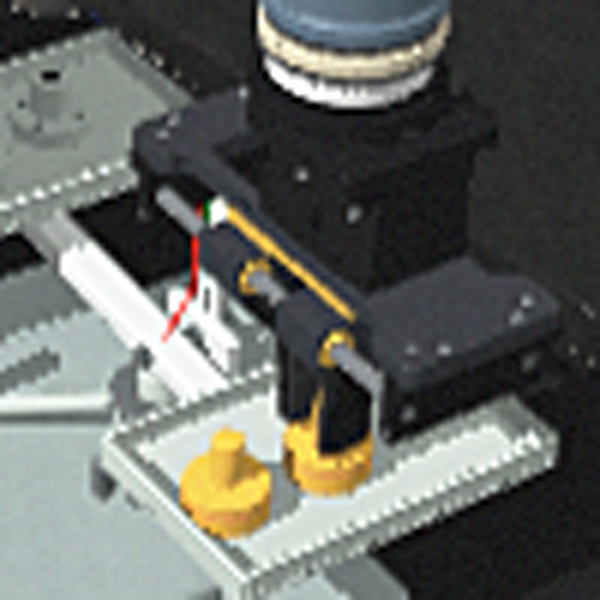

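```bash
python3 -m jog '[[[0,0,0,0,0,0,1],[0,0,-0.005,0,0,0,1],[0,0,-0.005,0,0,0,1],[0,0,-0.01,0,0,0,1],[0,0,-0.02,0,0,0,1],[0,0,-0.04,0,0,0,1],[0,0,-0.04,0,0,0,1],[0,-0.03,0,0,0,0,1]]]' 30;python3 -c "
from h import *
go(.475,-.371,.1)
s=snap('scene','h7',(300,150,460,310),4)"
```

```text
clock: 30.88
position: [0.5817, -0.14, 0.2401]
eef_rot: [0.004, 0.041, 0.999, -0.001]
contact_force: [0.4, -0.7, -2.2]
grip_width: 0.0131
pos [ 0.5817 -0.14    0.2401] toolshift [ 0.0886 -0.2387  0.1398] shift in bal-yaw tool [ 0.0867 -0.2392  0.1401] turn/pi [-0.0006  0.0026  0.001 ] w 0.013085333300106536 F [ 0.3807 -0.6638 -2.2182] t 30.875
```

View pics/h7.png

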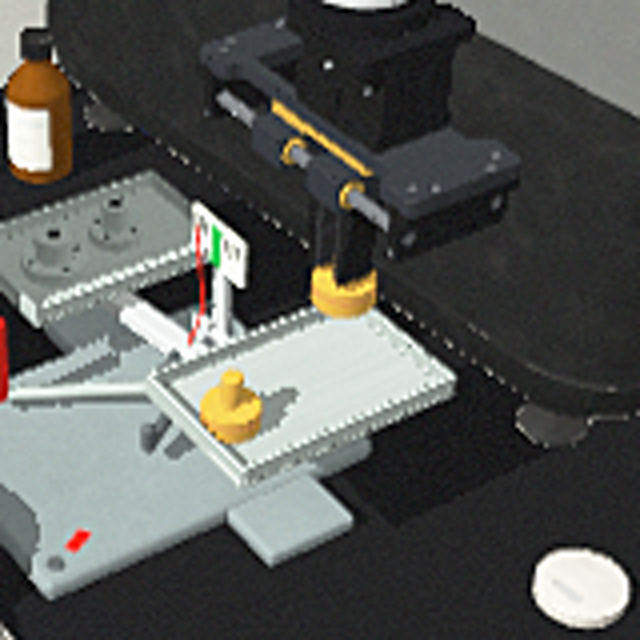

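```bash
python3 -m jog '[[[0.017,-0.048,0,0,0,0,1],[0.017,-0.048,0,0,0,0,1],[0.017,-0.048,0.02,0,0,0,1],[0.017,-0.048,0.04,0,0,0,1],[0.018,-0.047,0.04,0,0,0,1],[0,0,0.04,0,0,0,1],[0,0,0.03,0,0,0,1],[0,0,0,0,0,0,1]]]' 30;python3 -c "
from h import *
go(.475,-.3715,.027)
s=snap('scene','h8',(365,290,465,390),6)"
```

```text
clock: 31.92
position: [0.473, -0.3671, 0.0657]
eef_rot: [-0.002, 0.043, 0.999, 0.002]
contact_force: [0.1, 0.0, -1.4]
grip_width: 0.0128
pos [ 0.473  -0.3671  0.0657] toolshift [-0.0025 -0.0044  0.0387] shift in bal-yaw tool [-0.0023 -0.0042  0.0387] turn/pi [ 0.0014 -0.0015 -0.0002] w 0.012771838729168665 F [ 0.0601  0.0497 -1.3993] t 31.925
```

View pics/h8.png

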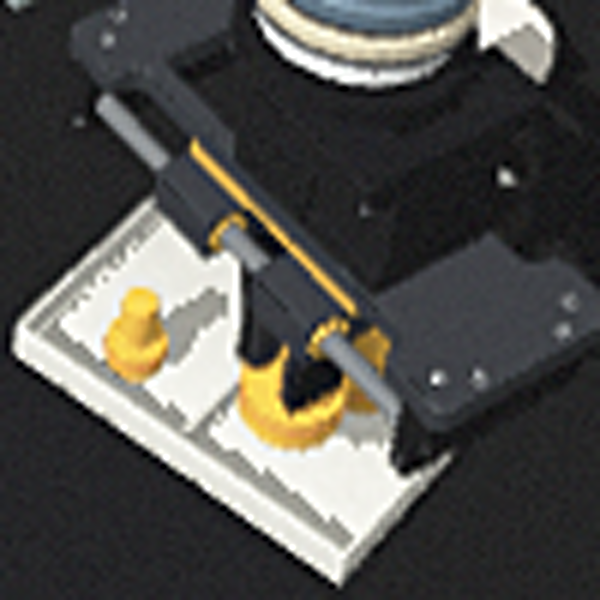

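```bash
python3 -m jog '[[[-0.002,-0.005,0.02,0,0,0,1],[0,0,0.014,0,0,0,1],[0,0,0.005,0,0,0,1],[0,0,0,0,0,0,1],[0,0,0,0,0,0,0.4],[0,0,0,0,0,0,0.1],[0,0,-0.03,0,0,0,0.1],[0,0,-0.03,0,0,0,0.1]]]' 30;python3 -c "
from h import *
go(.527,-.3568,.08)
s=snap('scene','h9',(365,290,465,390),6)"
```

```text
clock: 32.98
position: [0.4764, -0.3738, 0.0899]
eef_rot: [0.0, 0.042, 0.999, -0.0]
contact_force: [0.1, -0.2, 1.3]
grip_width: 0.0379
pos [ 0.4764 -0.3738  0.0899] toolshift [-0.049   0.0212  0.0099] shift in bal-yaw tool [-0.049   0.0212  0.0099] turn/pi [-0.  0.  0.] w 0.03787953239583943 F [ 0.0549 -0.2309  1.2812] t 32.975
```

View pics/h9.png

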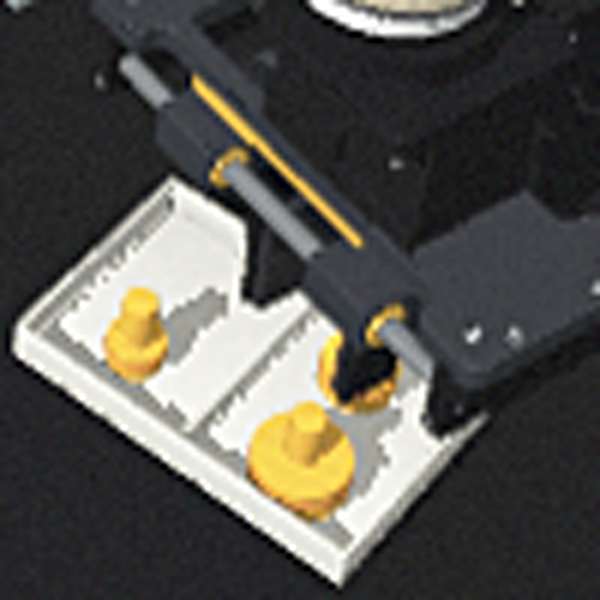

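```bash
python3 -m jog '[[[-0.025,0.011,0,0,0,0,0.1],[-0.024,0.01,0,0,0,0,0.1],[0,0,0.03,0,0,0,0.1],[0,0,0.025,0,0,0,0.1],[0,0,0,0,0,0,0.1]]]' 30;python3 -c "
from h import *
go(.527,-.3568,.022)
s=snap('scene','i1',(365,270,465,370),6)"
```

```text
clock: 33.65
position: [0.5259, -0.3558, 0.0323]
eef_rot: [-0.002, 0.042, 0.999, 0.001]
contact_force: [0.8, -0.0, -0.7]
grip_width: 0.0392
pos [ 0.5259 -0.3558  0.0323] toolshift [-0.0013 -0.0009  0.0103] shift in bal-yaw tool [-0.0012 -0.0009  0.0103] turn/pi [ 0.0008 -0.001   0.0001] w 0.03920072531407587 F [ 0.7755 -0.0229 -0.7061] t 33.65
```

View pics/i1.png

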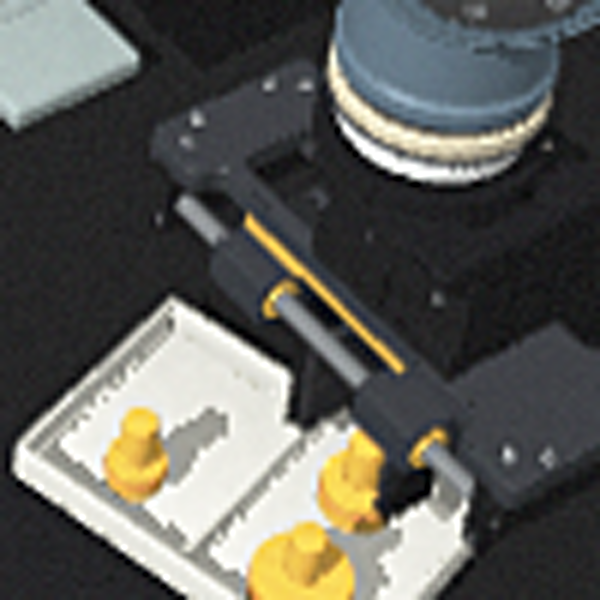

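```bash
python3 -m jog '[[[0,-0.001,0.01,0,0,0,0.1],[0,0,0,0,0,0,0.1],[0,0,0,0,0,0,1],[0,0,0,0,0,0,1],[0,0,0,0,0,0,1],[0,0,-0.01,0,0,0,1],[0,0,-0.04,0,0,0,1],[0,0,-0.05,0,0,0,1]]]' 30;python3 -m jog '[[[0,0.02,-0.05,0,0,0,1],[0,0.03,-0.05,0,0,0,1],[0,0,0,0,0,0,1]]]' 30;python3 -c "
from h import *
go(*bal(-.008,-.125),.2)
s=snap('scene','i2',(300,150,460,390),2.5)"
```

```text
clock: 34.7
position: [0.5261, -0.3573, 0.1242]
eef_rot: [-0.001, 0.042, 0.999, 0.001]
contact_force: [-0.1, -0.8, -0.5]
grip_width: 0.0129
clock: 35.08
position: [0.5334, -0.3079, 0.2294]
eef_rot: [0.004, 0.041, 0.999, -0.003]
contact_force: [0.2, 0.2, -0.8]
grip_width: 0.013
pos [ 0.5334 -0.3079  0.2294] toolshift [-0.0272  0.2031  0.0286] shift in bal-yaw tool [-0.0269  0.203   0.0294] turn/pi [-0.0017  0.0026  0.0008] w 0.01296990842908567 F [ 0.2499  0.2175 -0.8068] t 35.075
```

View pics/i2.png

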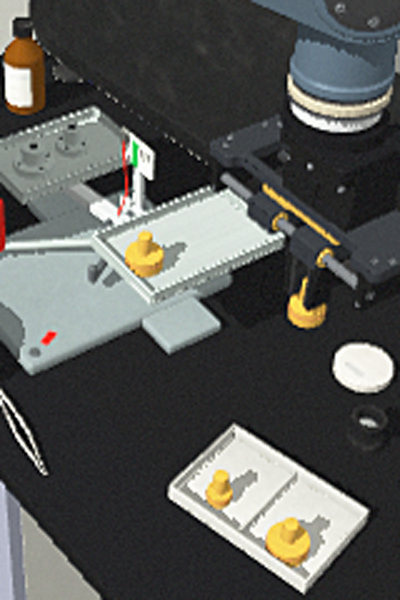

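```bash
python3 -m jog '[[[-0.007,0.051,0,0,0,0,1],[-0.007,0.051,0,0,0,0,1],[-0.007,0.051,0.01,0,0,0,1],[-0.006,0.05,0.02,0,0,0,1],[0,0,0.03,0,0,0,1],[0,0,0.02,0,0,0,1],[0,0,0,0,0,0,1],[0,0,0,0,0,0,1]]]' 30;python3 -c "
from h import *
go(*bal(-.008,-.125),.142)
s=snap('scene','i3',(320,170,420,270),6)"
```

```text
clock: 36.12
position: [0.5751, -0.1088, 0.1435]
eef_rot: [-0.0, 0.043, 0.999, 0.0]
contact_force: [0.3, -0.1, -0.9]
grip_width: 0.0128
pos [ 0.5751 -0.1088  0.1435] toolshift [-0.0022  0.0011  0.0015] shift in bal-yaw tool [-0.0022  0.0011  0.0015] turn/pi [ 0.     -0.0002 -0.0002] w 0.012823727279818951 F [ 0.2888 -0.0654 -0.8845] t 36.125
```

View pics/i3.png

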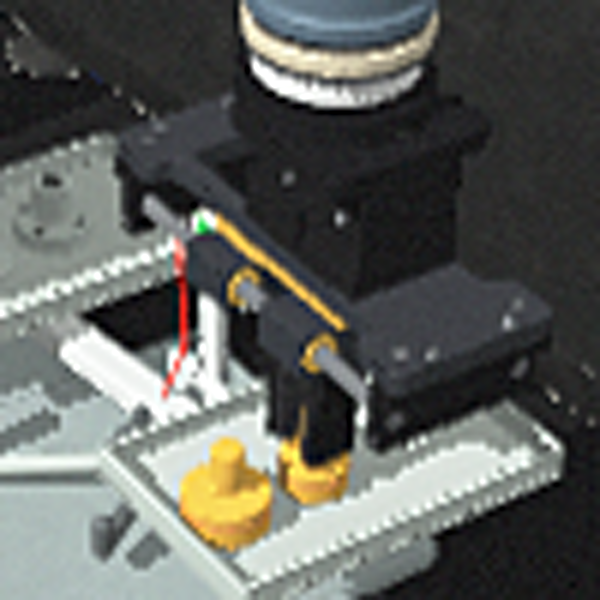

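```bash
python3 -m jog '[[[-0.002,0,0.002,0,0,0,1],[0,0,0,0,0,0,1],[0,0,0,0,0,0,0.4],[0,0,0,0,0,0,0.1],[0,0,0,0,0,0,0.1],[0,0,-0.04,0,0,0,0.1],[0,0,-0.05,0,0,0,0.1],[0.01,-0.05,0,0,0,0,0.1]]]' 30;python3 -m jog '[[[0.02,-0.05,0,0,0,0,0.1],[0.02,-0.05,0,0,0,0,0.1],[0.03,-0.04,0,0,0,0,0.1],[0.03,-0.01,0.02,0,0,0,0.1],[0,0,0.04,0,0,0,0.1],[0,0,0,0,0,0,0.1],[0,0,0,0,0,0,0.1]]]'; python3 -c "
from h import *
s=snap('scene','i4',(300,150,460,370),2.7)
s=snap('top','i5',(230,140,410,290),4)
go(.468,-.297,.02)"
```

```text
clock: 37.17
position: [0.5664, -0.1564, 0.2366]
eef_rot: [0.005, 0.04, 0.999, -0.002]
contact_force: [-0.5, -1.4, -0.1]
grip_width: 0.0387
clock: 38.05
position: [0.4515, -0.2987, 0.1728]
eef_rot: [0.001, 0.042, 0.999, -0.001]
contact_force: [-0.1, -0.0, 0.1]
grip_width: 0.0395
pos [ 0.4519 -0.2989  0.1734] toolshift [-0.0155  0.0036  0.1535] shift in bal-yaw tool [-0.0159  0.0033  0.1534] turn/pi [-0.0007  0.0008  0.0003] w 0.039161610297162405 F [-0.2513 -0.9583 -0.0116] t 38.15
```

View pics/i4.png

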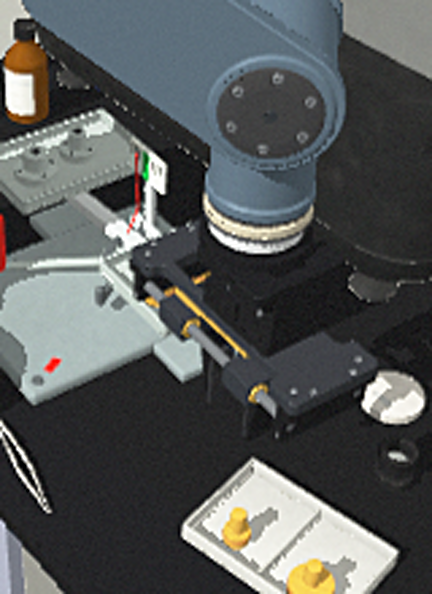

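View pics/i5.png

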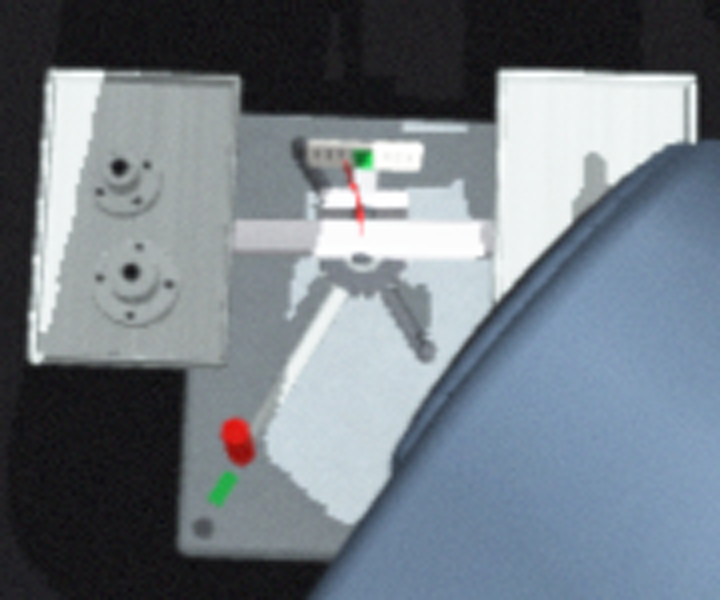

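```bash
python3 -m jog '[[[-0.014,0.003,0.04,0,0,0,0.1],[0,0,0.05,0,0,0,0.1],[0,0,0.03,0,0,0,0.1],[0,0,0.022,0,0,0,0.1],[0,0,0,0,0,0,0.1]]]' 30;python3 -c "
from h import *
go(.468,-.297,.021)
s=snap('scene','i6',(365,270,465,370),6)"
```

```text
clock: 38.78
position: [0.4651, -0.2961, 0.0295]
eef_rot: [-0.001, 0.042, 0.999, 0.0]
contact_force: [-0.7, 1.1, 1.1]
grip_width: 0.0392
pos [ 0.4651 -0.2961  0.0295] toolshift [-0.003  -0.0006  0.0084] shift in bal-yaw tool [-0.003  -0.0006  0.0085] turn/pi [ 0.0003 -0.0003  0.0003] w 0.0391709436726204 F [-0.6627  1.114   1.0742] t 38.775
```

View pics/i6.png

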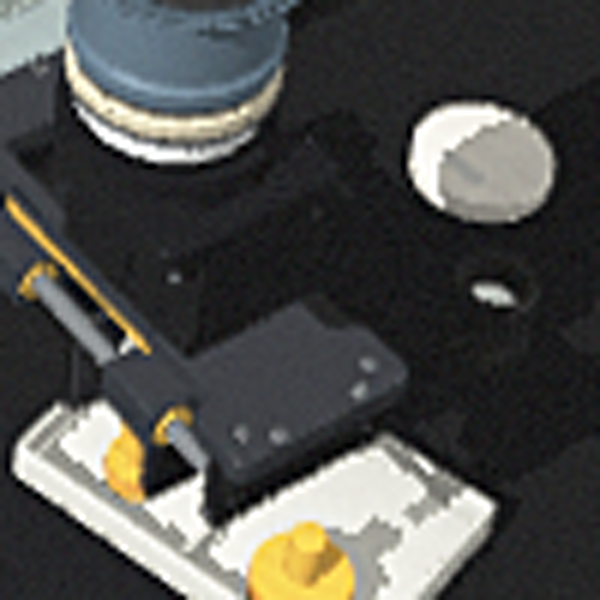

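```bash
python3 -m jog '[[[-0.002,-0.001,0.008,0,0,0,0.1],[0,0,0,0,0,0,0.1],[0,0,0,0,0,0,1],[0,0,0,0,0,0,1],[0,0,0,0,0,0,1],[0,0,-0.01,0,0,0,1],[0,0,-0.04,0,0,0,1],[0,0,-0.05,0,0,0,1]]]' 30;python3 -m jog '[[[0,0.0,-0.05,0,0,0,1],[0,0.03,-0.05,0,0,0,1],[0,0,0,0,0,0,1]]]' 30;python3 -c "
from h import *
go(*bal(.035,-.125),.2)
s=snap('scene','i7',(300,150,460,390),2.5)"
```

```text
clock: 39.83
position: [0.466, -0.2971, 0.1225]
eef_rot: [-0.001, 0.043, 0.999, 0.001]
contact_force: [0.8, -0.1, 0.2]
grip_width: 0.0132
clock: 40.2
position: [0.4711, -0.2677, 0.2266]
eef_rot: [0.004, 0.041, 0.999, -0.003]
contact_force: [-0.8, -0.5, -0.1]
grip_width: 0.0126
pos [ 0.4711 -0.2677  0.2266] toolshift [-0.1355  0.1681  0.0268] shift in bal-yaw tool [-0.1354  0.1683  0.0266] turn/pi [-0.0016  0.0023  0.0006] w 0.012556987490453107 F [-0.7826 -0.4788 -0.1245] t 40.2
```

View pics/i7.png

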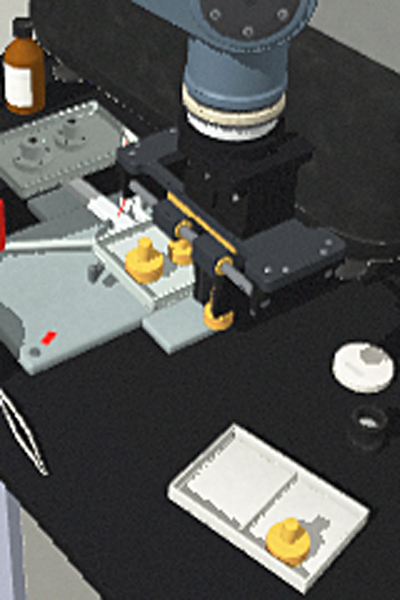

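```bash
python3 -m jog '[[[-0.034,0.042,0,0,0,0,1],[-0.034,0.042,0,0,0,0,1],[-0.034,0.042,0.01,0,0,0,1],[-0.034,0.042,0.02,0,0,0,1],[0,0,0.03,0,0,0,1],[0,0,0.02,0,0,0,1],[0,0,0,0,0,0,1],[0,0,0,0,0,0,1]]]' 30;python3 -c "
from h import *
go(*bal(.035,-.125),.134)
s=snap('scene','i8',(320,170,420,270),6)"
```

```text
clock: 41.25
position: [0.619, -0.1125, 0.1416]
eef_rot: [-0.0, 0.043, 0.999, 0.0]
contact_force: [0.1, -0.4, -1.4]
grip_width: 0.013
pos [ 0.619  -0.1125  0.1416] toolshift [-0.0012  0.001   0.0076] shift in bal-yaw tool [-0.0012  0.001   0.0076] turn/pi [ 0.     -0.0002 -0.0002] w 0.012979655494878978 F [ 0.1312 -0.4329 -1.4177] t 41.25
```

View pics/i8.png

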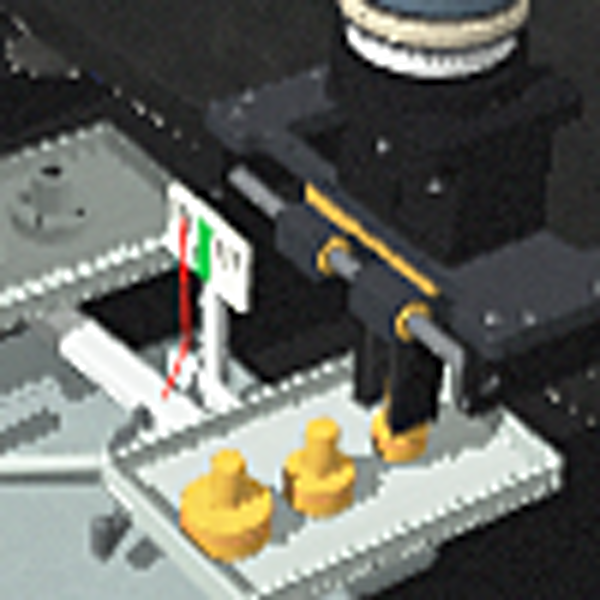

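```bash
python3 -m jog '[[[-0.001,0,0.005,0,0,0,1],[0,0,0.003,0,0,0,1],[0,0,0,0,0,0,1],[0,0,0,0,0,0,0.4],[0,0,0,0,0,0,0.1],[0,0,-0.04,0,0,0,0.1],[0,0,-0.06,0,0,0,0.1],[0.03,0.0,0,0,0,0,0.1]]]' 30;python3 -m jog '[[[0.045,-0.03,0,0,0,0,0.1],[0.045,-0.03,0,0,0,0,0.1],[0.035,-0.03,0,0,0,0,0.1],[0,-0.02,0,0,0,0,0.1],[0,0,0,0,0,0,0.1],[0,0,0,0,0,0,0.1],[0,0,0,0,0,0,0.1],[0,0,0,0,0,0,0.1]]]'; python3 -m jog '[[[0,0,0,0,0,0,0.1],[0,0,0,0,0,0,0.1],[0,0,0,0,0,0,0.1],[0,0,0,0,0,0,0.1],[0,0,0,0,0,0,0.1],[0,0,0,0,0,0,0.1],[0,0,0,0,0,0,0.1],[0,0,0,0,0,0,0.1]]]'; python3 -c "
from h import *
s=snap('scene','j1',(260,150,440,330),4)
s=snap('top','j2',(230,140,410,290),4)
go(*pin(0),.13)"
```

```text
clock: 42.3
position: [0.5953, -0.1113, 0.2399]
eef_rot: [0.007, 0.042, 0.999, -0.002]
contact_force: [0.3, -0.4, -0.8]
grip_width: 0.0389
clock: 43.3
position: [0.4567, -0.2077, 0.2338]
eef_rot: [-0.0, 0.042, 0.999, 0.0]
contact_force: [-0.6, 0.1, 0.4]
grip_width: 0.0391
clock: 44.3
position: [0.4563, -0.2085, 0.2339]
eef_rot: [0.0, 0.042, 0.999, -0.0]
contact_force: [-0.4, -0.2, 0.1]
grip_width: 0.0391
pos [ 0.4563 -0.2085  0.2339] toolshift [-0.0017  0.3002  0.1039] shift in bal-yaw tool [-0.0017  0.3002  0.1039] turn/pi [-0.  0.  0.] w 0.03939231898455747 F [-0.9456  0.6915 -0.2645] t 44.4
```

View pics/j1.png

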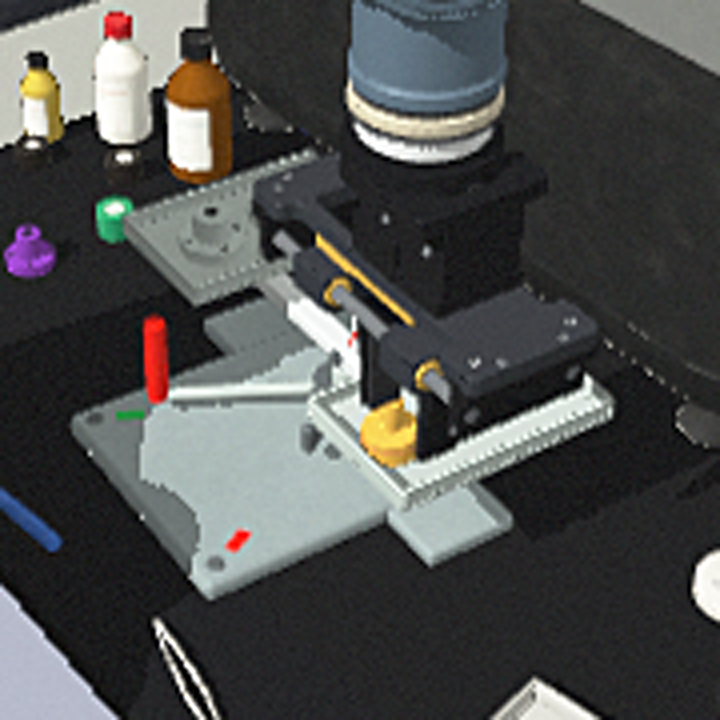

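View pics/j2.png

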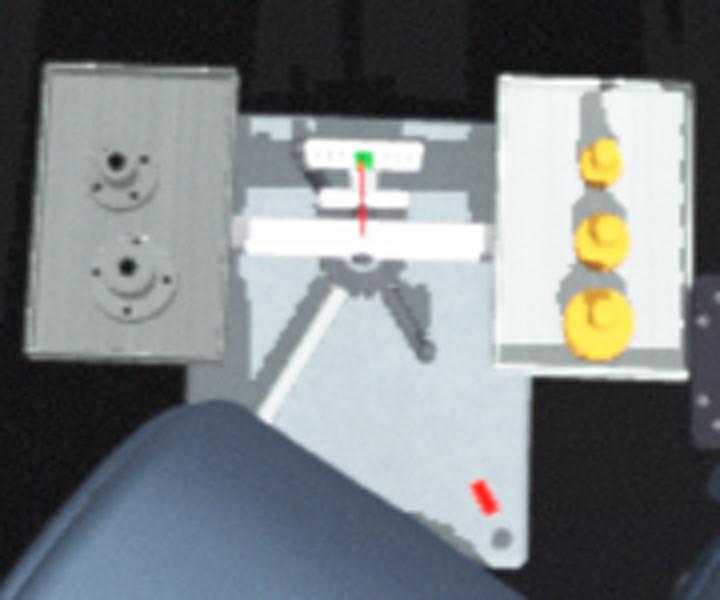

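```bash
python3 -m jog '[[[0,0,0,0,0,0,0.1],[0,0,0,0,0,0,0.1],[0,0,0,0,0,0,0.1],[0,0.05,0,0,0,0,0.1],[0,0.05,0,0,0,0,0.1],[0,0.05,0,0,0,0,0.1],[0,0.05,0,0,0,0,0.1],[0,0.05,0,0,0,0,0.1]]]';python3 -m jog '[[[0,0.05,0,0,0,0,0.1],[0,0,0.05,0,0,0,0.1],[0,0,0.04,0,0,0,0.1],[0,0,0,0,0,0,0.1],[0,0,0,0,0,0,0.1]]]'; python3 -c "
from h import *
s=snap('scene','j3',(260,150,440,330),4)
go(*pin(0),.072)"
```

```text
clock: 45.4
position: [0.4776, 0.0421, 0.2341]
eef_rot: [0.0, 0.043, 0.999, -0.0]
contact_force: [1.2, -0.8, 0.2]
grip_width: 0.0394
clock: 46.02
position: [0.4827, 0.0903, 0.1449]
eef_rot: [0.001, 0.043, 0.999, -0.0]
contact_force: [0.1, -0.1, 0.1]
grip_width: 0.0392
pos [0.4832 0.0902 0.1454] toolshift [-0.      0.0003  0.0734] shift in bal-yaw tool [-0.0003  0.0003  0.0734] turn/pi [ 0.      0.001  -0.0001] w 0.03919127568979044 F [ 0.5001 -0.4304 -0.3817] t 46.075
```

View pics/j3.png

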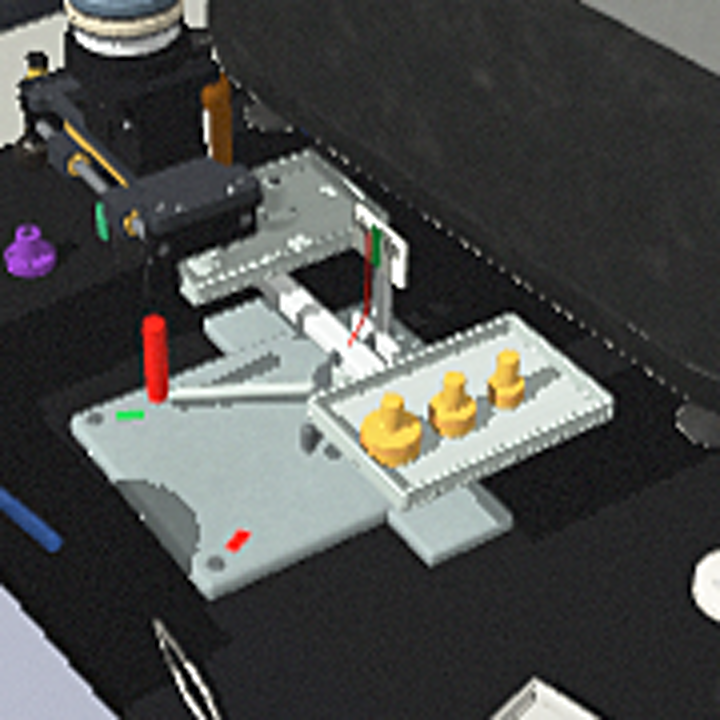

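```bash
python3 -m jog '[[[0,0,0.03,0,0,0,0.1],[0,0,0.03,0,0,0,0.1],[0,0,0.01,0,0,0,0.1],[0,0,0,0,0,0,0.45],[0,0,0,0,0,0,0.45]]]';python3 -c "
from h import *
s=snap('scene','j4',(260,150,440,330),4)
go(*pin(0),.072)"
```

```text
clock: 46.7
position: [0.4828, 0.0904, 0.0752]
eef_rot: [0.001, 0.042, 0.999, -0.0]
contact_force: [-0.3, -0.5, 0.4]
grip_width: 0.0274
pos [0.4828 0.0904 0.0751] toolshift [-0.0007  0.0002  0.0031] shift in bal-yaw tool [-0.0007  0.0002  0.0031] turn/pi [0.     0.0008 0.    ] w 0.02653281450201103 F [-0.5098 -0.5538  0.3701] t 46.75
```

View pics/j4.png

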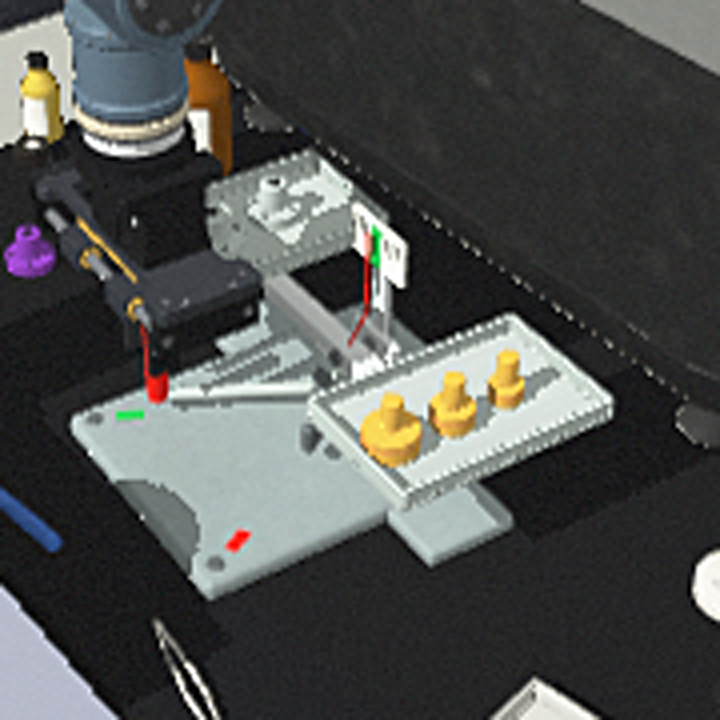

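```bash
python3 -m jog '[[[0.006,-0.012,0,0,0,0,0.45],[0.004,-0.013,0,0,0,0,0.45],[0.004,-0.013,0,0,0,0,0.45],[0.0015,-0.0135,0,0,0,0,0.45],[0.001,-0.0135,0,0,0,0,0.45],[-0.001,-0.0135,0,0,0,0,0.45],[-0.0015,-0.0135,0,0,0,0,0.45],[0,0,0,0,0,0,0.45]]]';python3 -c "
from h import *
s=snap('scene','j5',(260,150,440,330),3)
go(*pin(1.03),.072)"
```

```text
clock: 47.75
position: [0.4609, -0.0014, 0.074]
eef_rot: [0.001, 0.043, 0.999, -0.0]
contact_force: [-0.0, -0.2, 0.1]
grip_width: 0.0238
pos [ 0.4606 -0.0008  0.074 ] toolshift [-0.017 -0.04   0.002] shift in bal-yaw tool [-0.017 -0.04   0.002] turn/pi [-0.0001  0.0003 -0.0004] w 0.02415077113616731 F [ 0.3698 -0.0967  0.2045] t 47.8
```

View pics/j5.png

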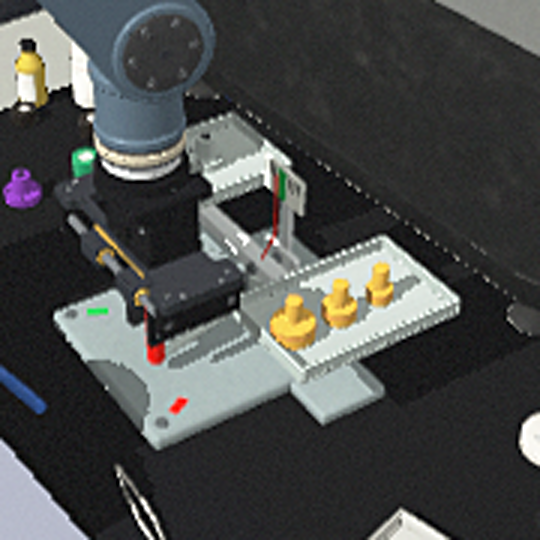

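Beam still level; continue to the red mark.

```bash
python3 -m jog '[[[-0.003,-0.011,0,0,0,0,0.45],[-0.004,-0.01,0,0,0,0,0.45],[-0.005,-0.01,0,0,0,0,0.45],[-0.005,-0.01,0,0,0,0,0.45],[-0.001,-0.002,0,0,0,0,0.45],[0,0,0,0,0,0,0.45]]]';python3 -c "
from h import *
s=snap('scene','j6',(260,150,440,330),4)
go(*pin(1.03),.072)"
```

```text
clock: 48.55
position: [0.4725, -0.0407, 0.0737]
eef_rot: [-0.002, 0.044, 0.999, 0.003]
contact_force: [0.8, 16.7, 3.4]
grip_width: 0.0241
pos [ 0.4725 -0.0407  0.0737] toolshift [-0.0018 -0.0013  0.0017] shift in bal-yaw tool [-0.0018 -0.0013  0.0017] turn/pi [ 0.0021 -0.0014 -0.0011] w 0.02406605210781723 F [ 2.021  16.3639  3.4694] t 48.6
```

View pics/j6.png

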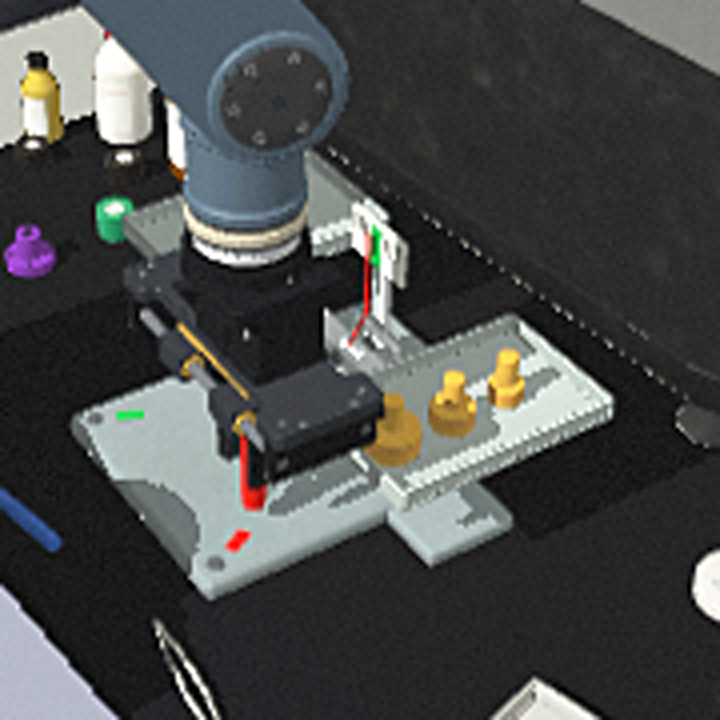

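```bash
python3 -m jog '[[[0.002,0.004,0,0,0,0,0.4],[0.001,0.001,0,0,0,0,0.2],[0,0,-0.02,0,0,0,0.2],[0,0,-0.03,0,0,0,0.2],[0,0,-0.05,0,0,0,0.2],[0.03,0.0,-0.04,0,0,0,0.2],[0.0,0.05,0,0,0,0,0.2],[0,0.055,0,0,0,0,0.2]]]';python3 -m jog '[[[0,0.055,0,0,0,0,0.2],[0,0.055,0,0,0,0,0.2],[0,0.055,0,0,0,0,0.2],[0,0.055,0,0,0,0,0.2],[0,0.055,0,0,0,0,0.2],[0,0,0,0,0,0,0.2],[0,0,0,0,0,0,0.2],[0,0,0,0,0,0,0.2]]]'; python3 -c "
from h import *
s=snap('scene','k1',(260,150,460,390),2.5)
s=snap('top','k2',(230,140,530,290),2.6)
p=s
go(*pin(1.03),.072)"
```

```text
clock: 49.6
position: [0.4519, 0.0676, 0.2152]
eef_rot: [0.002, 0.044, 0.999, -0.0]
contact_force: [0.8, -0.1, 0.1]
grip_width: 0.0351
clock: 50.6
position: [0.4741, 0.3404, 0.2138]
eef_rot: [-0.0, 0.043, 0.999, -0.0]
contact_force: [0.6, -0.2, 0.1]
grip_width: 0.0345
pos [0.4743 0.3406 0.214 ] toolshift [-0.0331 -0.3812  0.1422] shift in bal-yaw tool [-0.0324 -0.3814  0.142 ] turn/pi [-0.0001 -0.0001 -0.0006] w 0.03478261529677379 F [ 0.5171 -0.8401  0.345 ] t 50.7
```

View pics/k1.png

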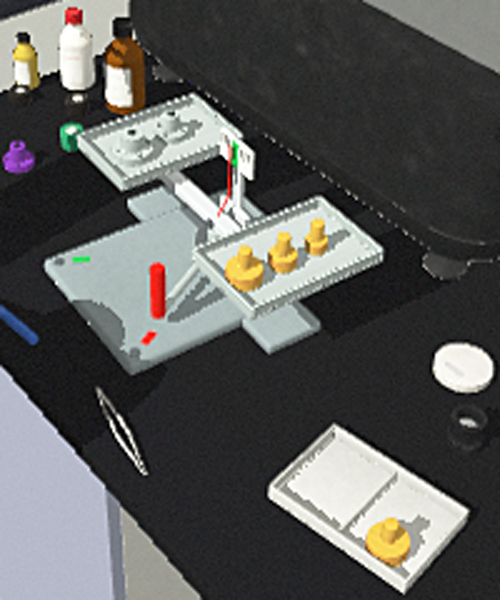

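View pics/k2.png

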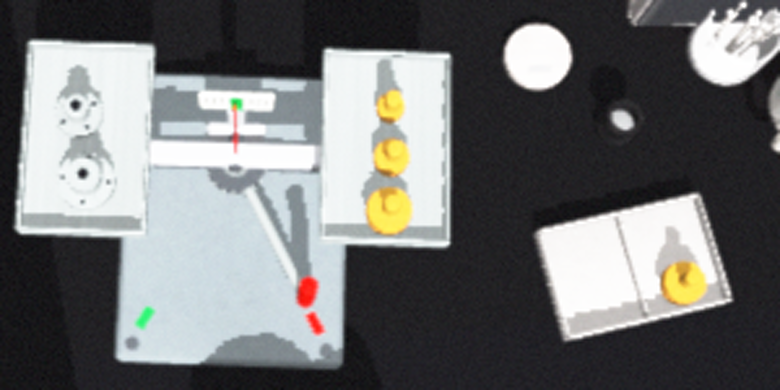

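```bash
python3 -c "
from h import *
s=snap('top','k3',(320,225,370,275),12)
"
```

```text
(no output)
```

View pics/k3.png

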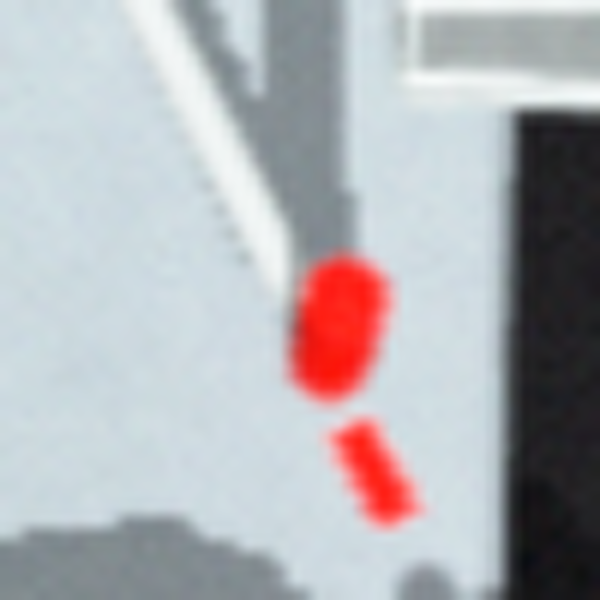

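```bash
python3 -c "
from h import *
s=snap('top')
def ang(p):
    d=p[:2]-AX; return .5-np.arctan2(d@BY,-(d@BX)), np.hypot(*d)
for u,v,z in ((344,303,.102),(332,355,.034),(375,472,.018)):
    p=unproj(s,320+u/12,225+v/12,z); print(p,ang(p))
g=unproj(s,230+145/2.6,140+317/2.6,.018); print('green',ang(g))
"
```

```text
[ 0.4729 -0.0377  0.102 ] (np.float64(0.9965134264411623), np.float64(0.134353370872746))
[ 0.4751 -0.0392  0.034 ] (np.float64(1.0132662758689417), np.float64(0.13292179016389324))
[ 0.4549 -0.0471  0.018 ] (np.float64(1.0053698068441488), np.float64(0.1545651329894246))
green (np.float64(-0.0035519995836857943), np.float64(0.15478847404083496))
```

Collar is about 1.0, the beam is level, and the robot is clear. I'll hand the job in.

```bash
python3 -c "
from h import *
ctrl.close_job()"
```

```text
the job is handed in; nothing more can be done
```

The weighing is done and handed in at about 51 s of the 210 s. No verdict came back, so the result rests on my own picture checks.

- **Beam freed:** I swung the lock collar to the green mark before loading anything.
- **Flange blanks:** There were two grey blanks on the bench, with flanges about 40 mm and 48 mm across (flange_0 and flange_2). Both are on the left pan. The blue and purple look-alikes were left alone.
- **Weights:** 200 g alone left the beam on its left stop. 400 g tipped it right to about +0.05 rad, at the edge of the green band. I put one 200 g weight back in the tray and used 200 + 100 + 50 = 350 g instead. The beam then hung free about 0.01 rad off level, left side slightly low, which puts the blanks at roughly 355–365 g in total.
- **Beam locked:** I left the beam free for over 2 s with the robot clear, then swung the collar to the red mark. It met the hard stop with about 17 N at the tool.

**Last checks:**
- The collar measured 1.00–1.01 rad, and the pointer was on the green band.
- Both blanks were on the left pan, and three weights were on the right pan.
- The spare 200 g weight was in the tray.
- The green mount and loupe looked undisturbed; I did not measure them.
- The gripper was clear, about 0.2 m above the bench.

The two cameras disagreed on some positions by up to about 8 mm, so I used averages and let the jaws centre each part. No check failed.

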